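Build the riser column on the test slide and set the slide free of backlash

TASK

Pull the clamp lever right over towards the robot to free the slide, stack all the notched aluminium risers from the bench (three to five) on the carriage's seat in any order, lift the steel cap off its hook and set it on top, every lug fully down in the notches below. Then crank the handwheel clockwise until the pointer is about a quarter turn past the brass mark and bring it back counter-clockwise to stop on the mark, so the slack is taken up that way (if it comes back too far, go past again and repeat). Finally throw the clamp lever right over away from the robot to lock the slide, leaving everything else on the bench where it is.

Things in the scene. Friction and masses are not known exactly. Their poses are not given: they have to be found in the camera images.
- riser0_center (a point): Loose aluminium riser, 0.25 kg, 54 (own x) x 66 (y) x 30 mm tall, all alike (some may be absent). Under it 2 rounded lugs 10 (x) x 50 (y) x 6 mm high, 21 mm either side of its middle along x. In its top 2 notches 54 mm long (y), 7.5 deep, open at the x sides; 2 mm clearance. Half-turn symmetric. Point: centre, 16 mm above the lugs' soles. z up. Stacking adds 24 mm each.
- riser1_center (a point): Loose aluminium riser, 0.25 kg, 54 (own x) x 66 (y) x 30 mm tall, all alike (some may be absent). Under it 2 rounded lugs 10 (x) x 50 (y) x 6 mm high, 21 mm either side of its middle along x. In its top 2 notches 54 mm long (y), 7.5 deep, open at the x sides; 2 mm clearance. Half-turn symmetric. Point: centre, 16 mm above the lugs' soles. z up. Stacking adds 24 mm each.
- riser2_center (a point): Loose aluminium riser, 0.25 kg, 54 (own x) x 66 (y) x 30 mm tall, all alike (some may be absent). Under it 2 rounded lugs 10 (x) x 50 (y) x 6 mm high, 21 mm either side of its middle along x. In its top 2 notches 54 mm long (y), 7.5 deep, open at the x sides; 2 mm clearance. Half-turn symmetric. Point: centre, 16 mm above the lugs' soles. z up. Stacking adds 24 mm each.
- riser3_center (a point): Loose aluminium riser, 0.25 kg, 54 (own x) x 66 (y) x 30 mm tall, all alike (some may be absent). Under it 2 rounded lugs 10 (x) x 50 (y) x 6 mm high, 21 mm either side of its middle along x. In its top 2 notches 54 mm long (y), 7.5 deep, open at the x sides; 2 mm clearance. Half-turn symmetric. Point: centre, 16 mm above the lugs' soles. z up. Stacking adds 24 mm each.
- seat (a point): Seat on the sliding carriage: steel pad 54 (x) x 66 (y) mm, 19 mm above the carriage plate, notched and with axes like a riser. Point: pad's middle, 6 mm under its top face, where the first riser's lugs rest: stacked risers' centres are 16, 40, 64, 88, 112 mm above it. Turning the wheel clockwise slides it (and its load) along its +y, away from the wheel, 12 mm per rad of feed.
- feed (a joint): Feed shaft under the handwheel, rad, 0 to 5 (hard stops), grows clockwise seen from above; geared to the carriage. About 0.2 N m to turn; stays where it is left. The wheel sits on it with play.
- wheel (a joint): Play of the handwheel on the feed shaft, rad, -0.22 to +0.22: the wheel turns almost freely within it before it drives the shaft. +0.22: slack taken up clockwise; -0.22: taken up counter-clockwise. The wheel's clockwise angle is feed + wheel; it stays where it is left.
- pointer (a point): Tip of the black pointer line on the rim of the steel handwheel (disc 120 mm across, vertical axis, top face 94 mm above the bench, hub 36 mm across and 6 mm higher), 58 mm from the axis, on the same radius as the crank handle. x axis: outwards from the wheel's axis along the pointer; z up.
- crank_center (a point): Black upright crank handle on the handwheel, 40 mm tall, 16 to 18 mm across, free to revolve on its own pin, 36 mm from the wheel's axis on the pointer's radius. Point: its middle, 22 mm above the wheel's top face, 19 mm below the handle's top. Its axes revolve with the handle and mean nothing.
- mark (a point): The mark: a brass index clip on the rim of the fixed dial round the handwheel. Point: on the clip's radius, 58 mm from the wheel's axis, where the pointer's tip must come; x axis: outwards from the wheel's axis to the clip; z up, so the axis is 58 mm behind the point. The pointer starts 0.5 to 2.9 rad counter-clockwise of it.
- clamp (a joint): Slide clamp lever at the right-hand end of the fixture, rad: 0 open, leaning towards the robot (-x); 1.0 locked, leaning away (+x), turning about the fixture's y axis (parallel to the seat's y). Starts locked. Stays where it is left; push it over.
- clamp_tip (a point): Tip of the clamp lever: the end of its 60 mm arm, black; it moves along the fixture's x (parallel to the seat's x) when thrown. To push it, bear on it a little below the tip.
- socket: Bystander, leave alone: a steel socket standing on end, 24 mm across, 38 mm tall, on the bench among the risers; origin at its underside.
- plain_block: Bystander, leave alone: a plain aluminium block 30 x 40 x 20 mm without lugs or notches, not a riser; origin at its underside.
- oiler: Bystander, leave alone: an orange oil bottle with a yellow cap, 60 mm across, 170 mm tall; origin at its underside.
- gauge_disc: Bystander, leave alone: a plain steel disc 56 mm across, 20 mm thick; origin at its underside.
- driver: Bystander, leave alone: a screwdriver lying on the bench.
- spanner: Bystander, leave alone: a spanner lying on the bench.
- riser4_center (a point): Loose aluminium riser, 0.25 kg, 54 (own x) x 66 (y) x 30 mm tall, all alike (some may be absent). Under it 2 rounded lugs 10 (x) x 50 (y) x 6 mm high, 21 mm either side of its middle along x. In its top 2 notches 54 mm long (y), 7.5 deep, open at the x sides; 2 mm clearance. Half-turn symmetric. Point: centre, 16 mm above the lugs' soles. z up. Stacking adds 24 mm each.
- cap_center (a point): Steel cap, 0.35 kg, 82 mm tall: base plate like a riser's (54 x 66 mm, same lugs and axes, but 14 mm thick, no notches), then a stem 12 mm across, 26 mm long, then a head 28 x 28 x 36 mm to grip. Point: centre of the head, 64 mm above the lugs' soles, 18 mm below the top. On n risers it is 64 + 24n mm above the seat point. It starts hanging by its head on the hook.
- hook: Hook for the cap: fixed stand, two level prongs 18 mm apart pointing along its -x (roughly to the robot), the cap's stem between them, its head on their tops (100 mm above the bench) over the origin; axes match the cap's. Prong ends, 32 to 40 mm before the origin, turn up 8 mm: lift the cap 10 to 16 mm, draw it out 65 mm along -x or more. Post and foot: 35 to 95 mm behind the origin.
Mind the look-alikes: they are no part of the job. What is shaped like the part that bears cap_center but green or purple is not meant.

How it is judged (in metres and radians):
On the way, in this order (a step that is already met when the one before it is completed fails the run):
1. clamp lever opened (pulled over towards the robot) (value of joint clamp below 0.15 rad), for 0.2 s.
2. all risers stacked on the seat, keyed together, and the cap keyed on top (horizontal distance between each of riser0_center, riser1_center, riser2_center, riser3_center, riser4_center, cap_center and seat below 0.016 m and angle between the y axis of each of riser0_center, riser1_center, riser2_center, riser3_center, riser4_center, cap_center and the y axis of seat, either way round below 0.14 rad and angle between each of riser0_center, riser1_center, riser2_center, riser3_center, riser4_center, cap_center's own z axis and vertical below 0.06 rad and (z of riser0_center in the frame of seat between 0.013 and 0.019 m or z of riser0_center in the frame of seat between 0.037 and 0.043 m or z of riser0_center in the frame of seat between 0.061 and 0.067 m or z of riser0_center in the frame of seat between 0.085 and 0.091 m or z of riser0_center in the frame of seat between 0.109 and 0.115 m) and (z of riser1_center in the frame of seat between 0.013 and 0.019 m or z of riser1_center in the frame of seat between 0.037 and 0.043 m or z of riser1_center in the frame of seat between 0.061 and 0.067 m or z of riser1_center in the frame of seat between 0.085 and 0.091 m or z of riser1_center in the frame of seat between 0.109 and 0.115 m) and (z of riser2_center in the frame of seat between 0.013 and 0.019 m or z of riser2_center in the frame of seat between 0.037 and 0.043 m or z of riser2_center in the frame of seat between 0.061 and 0.067 m or z of riser2_center in the frame of seat between 0.085 and 0.091 m or z of riser2_center in the frame of seat between 0.109 and 0.115 m) and (z of riser3_center in the frame of seat between 0.013 and 0.019 m or z of riser3_center in the frame of seat between 0.037 and 0.043 m or z of riser3_center in the frame of seat between 0.061 and 0.067 m or z of riser3_center in the frame of seat between 0.085 and 0.091 m or z of riser3_center in the frame of seat between 0.109 and 0.115 m) and (z of riser4_center in the frame of seat between 0.013 and 0.019 m or z of riser4_center in the frame of seat between 0.037 and 0.043 m or z of riser4_center in the frame of seat between 0.061 and 0.067 m or z of riser4_center in the frame of seat between 0.085 and 0.091 m or z of riser4_center in the frame of seat between 0.109 and 0.115 m) and (z of cap_center in the frame of seat between 0.133 and 0.139 m or z of cap_center in the frame of seat between 0.157 and 0.163 m or z of cap_center in the frame of seat between 0.181 and 0.187 m)), for 0.2 s.
3. handwheel turned clockwise well past the mark (pointer 31 degrees or more past it) (y of pointer in the frame of mark below -0.03 m), for 0.1 s.
4. handwheel brought back counter-clockwise to the mark, slack taken up that way (horizontal distance between pointer and mark below 0.006 m and value of joint wheel below -0.16 rad), for 0.3 s.
5. clamp lever thrown over again to lock (value of joint clamp above 0.85 rad), for 0.2 s.
At the end, for the whole second after the job is handed in: All risers present and, on top, the cap stacked on the seat, lugs in (height within 3 mm, 16 mm of the seat's axis, 8 degrees square, upright), at rest; pointer within 6 mm of the mark, play taken up counter-clockwise (below -0.16 rad); clamp lever locked (above 0.85 rad) (all of step 2 and all of step 4 and value of joint clamp above 0.85 rad and linear speed of each of riser0, riser1, riser2, riser3, riser4, cap below 0.02 m/s); the robot touches nothing.
It fails at once if a bystander moved by more than 40 mm (distance of any of socket, plain_block, oiler, gauge_disc, driver, spanner from where it was at the start of the episode above 0.04 m).
Of riser0, riser1, riser2, riser3, riser4 only 3 to 5 are there at a start; the rules pass over those that are not, and their reading is None.
At some moment in a run one of riser0, riser1, riser2, riser3, riser4 may be knocked a few centimetres aside while the robot is not near it.
Once in a run the grip may slacken for a moment while it holds something.
It also fails if it takes over 210 s, if anything falls off the work surface, if the arm or the gripper's body presses on something with over 40 N, if the wrist force passes 120 N, or if a joint passes its speed limit or range.

ROBOT

A 6-joint arm with a two-finger parallel gripper is mounted at the origin on the work surface. World frame = base frame: x ahead of the robot, y to its left, z up, the work surface at z = 0. Lengths are in mm, angles in degrees, forces in N, time in s.
With the tool pointing down it reaches from about 350 to 850 mm from the base axis. Payload 8.1 kg.
Tool frame: the origin (TCP) lies at the centre of the arm's flange, where the gripper is bolted on; the fingertips stand 173 mm ahead of it and the grasp point (between the pads) lies 155 mm ahead of it; z points along the fingers, y is the line along which they close (so a half turn about z gives the same grasp; the last joint's range is limited). The gripper opens to 85 mm and grips with 20 to 120 N. Pads are 22 mm wide; open, the fingers measure 114 mm over their backs; the gripper's body (76 mm by 85 mm) begins 54 mm behind the grasp point. The pads swing forward as they close: fully open they stand 13 mm farther back than shut.
Start: joints at [66.841, 7.471, 85.268, -0, 87.261, -4.893], TCP at [188.035, 569.78, 404.692] pointing down, gripper open.
Joint ranges: [-169.43, 169.43], [-51.17, 129.36], [1.28, 143.12], [-76.62, 256.62], [0, 156.53], [-152.29, 152.29]. Speed limits (degrees/s): [136.94, 136.94, 159.86, 180, 180, 180].

INTERFACE

Orientations are given as [roll, pitch, yaw] about the fixed x, y, z axes, in that order (R = Rz(yaw) Ry(pitch) Rx(roll)).
In Python, from bench import * gives the robot as it stands.
- The arm moves only by the shell command python3 -m jog 'ROWS' [FORCE]. ROWS is text: rows parted by semicolons, each of 7 numbers parted by spaces: the shift along the tool's x, y, z scaled (see below), then the turn, a rotation vector about the tool's x, y, z scaled (see below), then the closure, from -1 (fully open) to 1 (shut). In form: tx ty tz wx wy wz hand; .... A call has 1 to 5 rows; each row shifts and turns the commanded pose from where the row before left it, along the tool's axes as they then stand; what a row does not reach is not made up. The controller multiplies each number of a shift by 0.1 m and each number of a turn by 60 degrees. A row lasts 1/8 s, in which the tool goes at most 62.5 mm and 10.7 degrees, less where a joint would pass 70% of its speed; a pose out of reach is approached as far as the arm can. A call with a number of a shift or a turn outside -1 to 1 is refused whole. A call with a gripper value outside its range is refused whole. The fingers move at their own pace and stop on an object; FORCE is the grip in N (left out, the last holds). Time passes only in rows, so rows that do not move let the fingers close. It gives the time, the measured TCP pose, the force, the opening and the grip force at its end, in the units of the state.
- sense(): the state, without advancing time (a new reading comes with each control period).
- snapshot(name): name is "side" or "top" or "wrist"; returns a dict with "img" (420x560x3 uint8, red, green, blue), "fx", "fy", "cx", "cy" (pixels), "extrinsics" (4x4, takes a point from camera to world coordinates). Camera axes: x right, y down, z forward; pixel columns grow to the right and rows downward; lengths in mm; the calibration is good to about 2 mm. A picture is of the moment at which its call begins. There is no depth.
- hand_in(): hands the job in; it is judged then, once.
The state is a dict: "time": time; "joint_pos": joint angles; "qd": joint speeds; "joint_efforts": joint torques, N m; "tool_pos": TCP position; "tcp_rot": TCP orientation; "ft_force": force on the tool from outside, world axes, zero at the start; "wrist_torque": the same for the moment, N m; "finger_gap": finger opening in mm; "grip_force": force on a finger pad.
Only numpy, scipy, OpenCV 4.12 (cv2) and the standard library are available. Lean on these libraries where they do the work, as an engineer would, in place of code of your own. Each camera call takes 0.05 s, during which the arm holds its last target. There are 200 camera calls.

## Working session

There is one attempt and no reset: what is moved stays moved. The work goes in short steps, Python scripts to look and compute and a shell command to move; the robot and the scene stay as the last step left them, time stands still between calls to the robot, and variables do not carry over. Pictures are saved under pics/ and viewed, at most 14 in all, crops included, and the job is handed in when it is done.

```bash
ls; mkdir -p pics; python3 - <<'E'
from bench import *
import cv2
s=sense();print(s)
for n in("side","top","wrist"):
    d=snapshot(n);print(n,d["fx"],d["fy"],d["cx"],d["cy"],d["extrinsics"])
    cv2.imwrite(f"pics/{n}0.png",cv2.resize(d["img"][:,:,::-1],(800,600),interpolation=cv2.INTER_CUBIC))
E
```

```text
pics
{'time': 0.0, 'joint_pos': array([ 6.68412165e+01,  7.51473005e+00,  8.53289228e+01,  1.13675553e-03,
        8.72610074e+01, -4.89253678e+00]), 'qd': array([ 0.05539763, -0.08474675,  0.06362739,  0.07244992, -0.02978945,
        0.02589037]), 'joint_efforts': array([-1.99151182e-03, -5.69406009e+01, -5.00541580e+01, -2.73680489e-04,
        1.51780603e-02, -1.84620848e-05]), 'tool_pos': array([187.9405722 , 569.56743062, 403.65149373]), 'tcp_rot': array([-1.79895818e+02, -1.00573862e-02,  1.61733689e+02]), 'ft_force': array([ 0.41340457, -0.20173264, -0.18435668]), 'wrist_torque': array([-0.01193486, -0.03685108,  0.00825831]), 'grip_force': 0.0, 'finger_gap': 85.25810937113626}
side 501.61729863608974 501.61729863608974 287.0251489256134 209.8007065261714 [[ 8.70245281e-01 -3.12531676e-01  3.80784851e-01  2.78283278e+01]
 [-4.92618603e-01 -5.51712991e-01  6.73007941e-01 -8.69164634e+02]
 [-2.52350967e-04 -7.73263686e-01 -6.34084544e-01  9.42139589e+02]
 [ 0.00000000e+00  0.00000000e+00  0.00000000e+00  1.00000000e+00]]
top 510.47477301990807 510.47477301990807 279.6850317264013 208.78041135152446 [[ 1.32692999e-03 -9.88652848e-01  1.50212465e-01  3.00103890e+02]
 [-9.99975463e-01 -2.34507159e-03 -6.60107856e-03  2.93067178e+01]
 [ 6.87843410e-03 -1.50200020e-01 -9.88631701e-01  1.63931375e+03]
 [ 0.00000000e+00  0.00000000e+00  0.00000000e+00  1.00000000e+00]]
wrist 366.1628763090482 366.1628763090482 280.4206484949436 211.4401184565626 [[ 3.14054917e-01  9.11415535e-01  2.65878226e-01  1.19738268e+02]
 [ 9.49403964e-01 -3.01112410e-01 -8.92380527e-02  5.90838279e+02]
 [-1.27371440e-03  2.80451491e-01 -9.59867355e-01  3.73536709e+02]
 [ 0.00000000e+00  0.00000000e+00  0.00000000e+00  1.00000000e+00]]
```

View pics/side0.png

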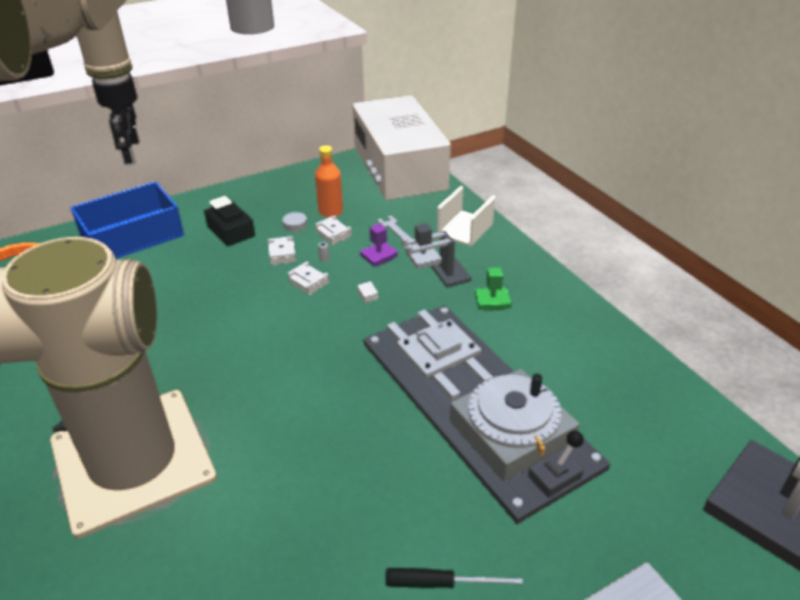

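View pics/top0.png

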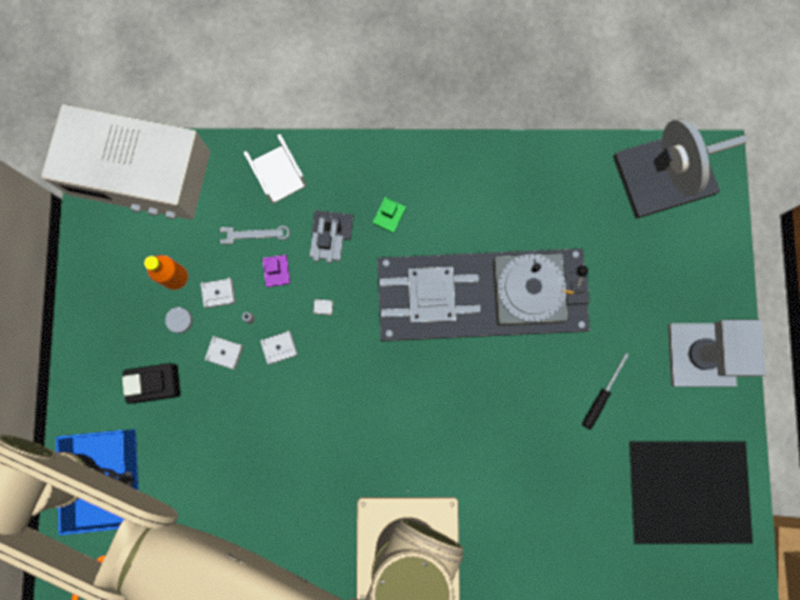

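The side view shows 3 white notched risers at (281,249), (333,229) and (308,277), the cap on its hook at (424,238), and purple and green decoys. The fixture has its seat at (440,340), wheel at (516,405) and lever tip at (575,438). The top view agrees: risers (217,292), (223,352) and (278,347), cap (325,237), seat (432,292), wheel hub (533,286), crank (536,267), mark (569,291), lever (582,270).

```bash
cat > h.py <<'E'
from bench import *
import numpy as np, cv2
def ray(d,u,v):
    E=np.array(d["extrinsics"]); r=E[:3,:3]@np.array([(u-d["cx"])/d["fx"],(v-d["cy"])/d["fy"],1]); return E[:3,3],r/np.linalg.norm(r)
def plane(d,u,v,z):
    o,r=ray(d,u,v); return o+r*(z-o[2])/r[2]
def tri(*obs):
    A=np.zeros((3,3));b=np.zeros(3)
    for d,u,v in obs:
        o,r=ray(d,u,v);P=np.eye(3)-np.outer(r,r);A+=P;b+=P@o
    p=np.linalg.solve(A,b); return p,[round(float(np.linalg.norm((np.eye(3)-np.outer(r,r))@(p-o))),1) for o,r in (ray(*q) for q in obs)]
def proj(d,p):
    E=np.array(d["extrinsics"]); c=E[:3,:3].T@(np.array(p)-E[:3,3]); return d["fx"]*c[0]/c[2]+d["cx"],d["fy"]*c[1]/c[2]+d["cy"]
def crop(d,u0,v0,w,h,name):
    s=min(800/w,600/h); im=d["img"][v0:v0+h,u0:u0+w,::-1]
    cv2.imwrite("pics/"+name,cv2.resize(im,(int(w*s),int(h*s)),interpolation=cv2.INTER_CUBIC)); return s
E
python3 - <<'E'
from h import *
t=snapshot("top");s=snapshot("side")
k=.7
N=dict(rA=((217,292),(333,229)),rB=((223,352),(281,249)),rC=((278,347),(308,277)),cap=((325,238),(424,234)),seat=((432,291),(440,340)),hub=((534,286),(516,400)),crank=((536,267),(537,380)),mark=((569,292),(540,445)),lever=((582,270),(575,438)),block=((323,307),(368,291)))
for n,(a,b) in N.items():print(n,[x if isinstance(x,list) else x.round(0) for x in tri((t,a[0]*k,a[1]*k),(s,b[0]*k,b[1]*k))])
# montage: two crops top
a=t["img"][160:250,255:425,::-1]; b=t["img"][140:265,100:270,::-1]
m=np.vstack([cv2.resize(a,None,fx=2.79*1,fy=2.79,interpolation=3),cv2.resize(b,None,fx=2.79,fy=2.79,interpolation=3)])
print(m.shape);cv2.imwrite("pics/m1.png",m)
E
```

```text
rA [array([559., 431.,  13.]), [1.5, 1.5]]
rB [array([423., 411.,  15.]), [1.7, 1.7]]
rC [array([435., 290.,  13.]), [1.1, 1.1]]
cap [array([659., 180., 114.]), [3.6, 3.6]]
seat [array([556., -52.,  51.]), [2.2, 2.2]]
hub [array([ 562., -270.,   92.]), [0.7, 0.7]]
crank [array([ 599., -271.,  119.]), [0.1, 0.1]]
mark [array([ 552., -350.,   72.]), [1.1, 1.1]]
lever [array([ 597., -376.,   88.]), [1.6, 1.6]]
block [array([527., 191.,   7.]), [0.3, 0.3]]
(600, 474, 3)
```

View pics/m1.png

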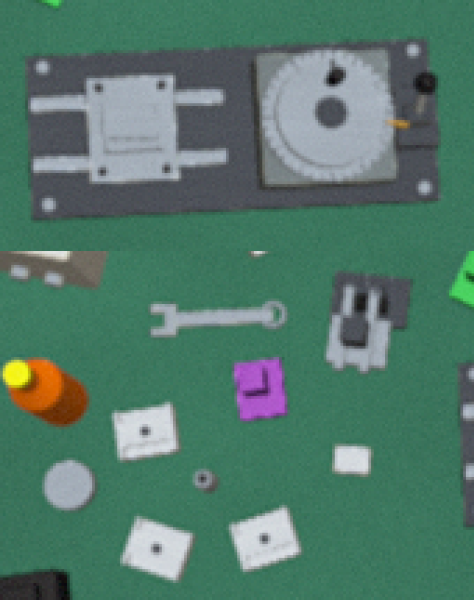

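The top crop shows the seat notched pad, the mark clip on the right of the dial and the pointer/crank near +x. The riser long axes lie roughly along world y, with yaws of about +7, -22 and +17. I'll move over the risers with the tool yaw near 92.

```bash
python3 -m jog '0 0 0 0 0 .165 -1;0 0 0 0 0 .165 -1;0 0 0 0 0 .165 -1;0 0 0 0 0 .165 -1;0 0 0 0 0 .165 -1'; python3 -m jog '0 0 0 0 0 .165 -1;0 0 0 0 0 .165 -1;-.417 .37 -.07 0 0 0 -1;-.417 .37 -.07 0 0 0 -1;-.417 .37 -.07 0 0 0 -1';python3 -m jog '-.417 .37 -.07 0 0 0 -1;-.417 .37 -.07 0 0 0 -1;-.417 .37 -.07 0 0 0 -1;0 0 0 0 0 0 -1;0 0 0 0 0 0 -1'; python3 - <<'E'
from h import *
import pickle
s=sense();print(s["tool_pos"],s["tcp_rot"])
d=snapshot("wrist");pickle.dump(d,open("w1.pkl","wb"));crop(d,0,0,560,420,"w1.png")
E
```

```text
time: 0.88
tool_pos: [188.0, 569.7, 404.5]
tcp_rot: [-180.0, 0.0, 111.9]
ft_force: [0.0, 0.2, 0.3]
finger_gap: 85.5
grip_force: 0.0
time: 1.5
tool_pos: [305.0, 448.3, 425.8]
tcp_rot: [180.0, 0.0, 92.5]
ft_force: [1.2, -0.2, 0.5]
finger_gap: 85.3
grip_force: 0.0
time: 2.12
tool_pos: [420.3, 329.3, 446.5]
tcp_rot: [-180.0, -0.0, 92.4]
ft_force: [-1.0, 0.2, 0.4]
finger_gap: 85.5
grip_force: 0.0
[420.33215567 329.3196623  446.5235864 ] [-1.79967649e+02 -2.04012449e-02  9.23852960e+01]
```

View pics/w1.png

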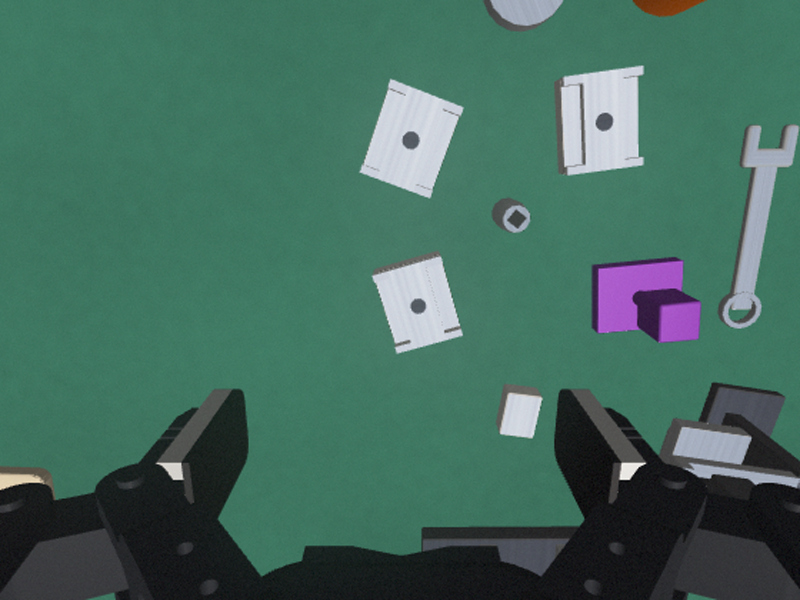

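The wrist view is sharp: risers A, B and C have centre holes at (605,122), (411,141) and (418,306). There are three risers in all. On to the fixture, taking two views for height.

```bash
python3 - <<'E'
from h import *
import pickle
d=pickle.load(open("w1.pkl","rb"));k=.7
for n,z,pts in(("A",30,[(605,122)]),("Aedge",30,[(643,66),(643,164)]),("B",30,[(411,141),(391,80),(361,173),(431,196),(463,107)]),("C",30,[(418,306),(440,256),(462,335)])):
    P=[plane(d,u*k,v*k,z) for u,v in pts];print(n,[p.round(1)[:2] for p in P],[np.degrees(np.arctan2(*( (a-b)[1::-1])) ).round(1) for a,b in zip(P[1:],P[:-1])],[np.linalg.norm(a-b).round(1) for a,b in zip(P[1:],P[:-1])])
E
python3 -m jog '-.59 .11 0 0 0 0 -1;-.59 .11 0 0 0 0 -1;-.59 .11 0 0 0 0 -1;-.59 .11 0 0 0 0 -1;-.59 .11 0 0 0 0 -1';python3 -m jog '-.59 .11 0 0 0 0 -1;-.59 .11 0 0 0 0 -1;0 0 0 0 0 0 -1;0 0 0 0 0 0 -1'; python3 - <<'E'
from h import *
import pickle
d=snapshot("wrist");pickle.dump(d,open("w2.pkl","wb"));crop(d,0,0,560,420,"w2.png")
E
python3 -m jog '-.59 .11 0 0 0 0 -1;-.59 .11 0 0 0 0 -1;-.3 0 0 0 0 0 -1;0 0 0 0 0 0 -1;0 0 0 0 0 0 -1'; python3 - <<'E'
from h import *
import pickle
d=snapshot("wrist");pickle.dump(d,open("w3.pkl","wb"));crop(d,0,0,560,420,"w3.png")
E
```

```text
A [array([558.6, 423.8])] [] []
Aedge [array([579. , 460.6]), array([590. , 396.6])] [np.float64(-80.3)] [np.float64(64.9)]
B [array([423.7, 405.5]), array([408.2, 444.8]), array([388.9, 382.1]), array([440., 368.]), array([458.7, 429.5])] [np.float64(111.6), np.float64(-107.1), np.float64(-15.5), np.float64(73.1)] [np.float64(42.3), np.float64(65.6), np.float64(53.0), np.float64(64.3)]
C [array([434.8, 284.3]), array([449.3, 324.1]), array([470.4, 262. ])] [np.float64(70.0), np.float64(-71.2)] [np.float64(42.3), np.float64(65.6)]
time: 2.8
tool_pos: [487.7, 36.7, 446.6]
tcp_rot: [180.0, -0.0, 92.6]
ft_force: [0.9, 0.3, -0.3]
finger_gap: 85.4
grip_force: 0.0
time: 3.3
tool_pos: [515.0, -78.9, 446.3]
tcp_rot: [-180.0, -0.1, 92.5]
ft_force: [-0.2, 0.9, -0.1]
finger_gap: 85.3
grip_force: 0.0
time: 3.98
tool_pos: [543.6, -225.1, 446.7]
tcp_rot: [180.0, -0.0, 92.6]
ft_force: [-0.4, -0.1, 0.3]
finger_gap: 85.4
grip_force: 0.0
```

View pics/w2.png

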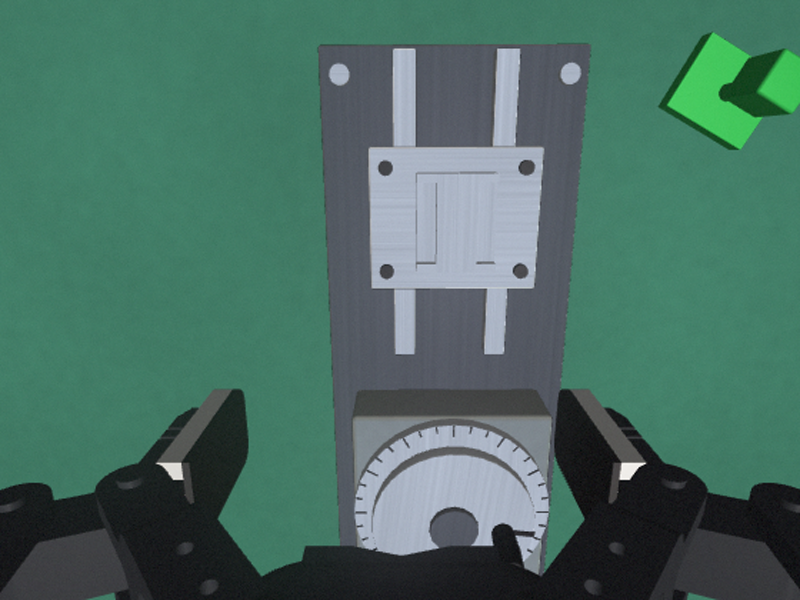

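View pics/w3.png

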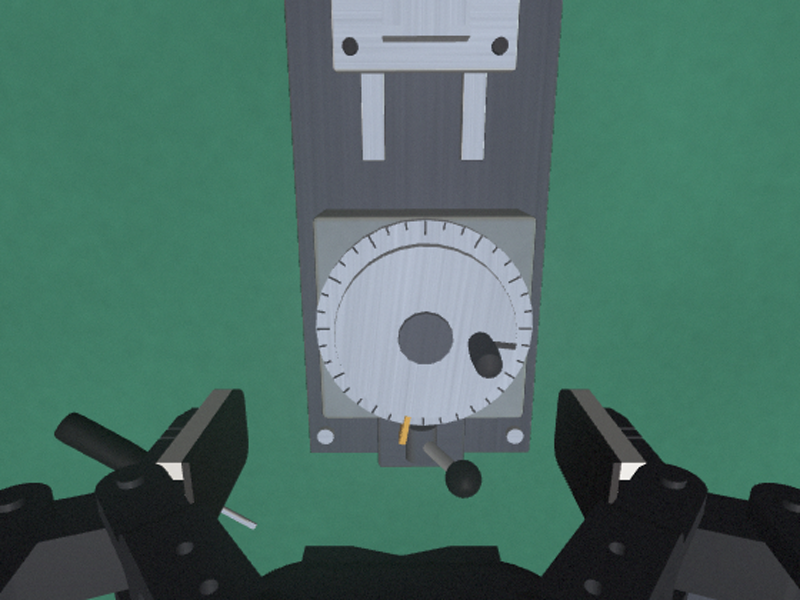

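w2 shows the seat pad on the carriage with notches at (426,223) and (487,223), and bolts (385,168), (527,167), (520,271), (386,271). w3 shows hub (426,337), pointer tip (516,346), crank top (488,362), brass mark (406,421..443), lever ball (463,479) leaning +x, and the lower bolts at (350,46) and (500,46).

```bash
python3 - <<'E'
from h import *
import pickle
a=pickle.load(open("w2.pkl","rb"));b=pickle.load(open("w3.pkl","rb"));t=snapshot("top");s=snapshot("side");k=.7
def T(n,*o):
    p,e=tri(*[(d,u*k,v*k) for d,u,v in o]);print(n,p.round(1),e);return p
T("boltL",(a,386,271),(b,350,46));T("boltR",(a,520,271),(b,500,46))
T("padbotL",(a,416,266),(b,382,38))
T("hub",(a,454,529),(b,426,337));T("lever",(t,582,270),(b,463,479),(s,575,438));T("cranktop",(b,488,362),(t,536,266),(s,538,377))
T("leverbase",(b,425,445),(s,558,467))
for z in(26,30,34):
  P=[plane(a,u*k,v*k,z)[:2] for u,v in((385,168),(527,167),(520,271),(386,271))];print(z,np.mean(P,0),np.linalg.norm(P[0]-P[3]),np.linalg.norm(P[0]-P[1]))
P=[plane(a,u*k,v*k,50)[:2] for u,v in((416,173),(497,172),(416,265),(495,265))];print("pad",np.round(P,1))
for n,u,v,z in(("hub",426,337,100),("ptr",516,346,94),("mark1",408,417,94),("mark2",403,443,94)):print(n,plane(b,u*k,v*k,z).round(1))
# fixture yaw from base edges in w2 (z~12)
for u1,v1,u2,v2 in((319,46,340,540),(590,46,563,380)):
  p,q=plane(a,u1*k,v1*k,12),plane(a,u2*k,v2*k,12);print("yaw",np.degrees(np.arctan2(-(p-q)[0],(p-q)[1])))
for u,v in((217,291),(223.5,352),(278.5,346.5)):print("top",plane(t,u*k,v*k,30).round(1))
E
```

```text
boltL [504.5 -92.7  49. ] [0.3, 0.3]
boltR [600.5 -88.5  49.3] [0.2, 0.2]
padbotL [525.3 -87.6  51.8] [0.1, 0.1]
hub [ 561.2 -270.2   98.7] [0.2, 0.2]
lever [ 595.3 -377.    92.2] [3.0, 2.1, 2.0]
cranktop [ 598.4 -271.7  127.4] [2.4, 2.7, 0.6]
leverbase [ 567.8 -381.5   43.5] [2.1, 2.1]
26 [553.23593429 -57.54340685] 76.23466041278752 102.58261687075276
30 [552.80795299 -57.04207611] 75.45305473726455 101.5308753778146
34 [552.37997169 -56.54074538] 74.67144906174154 100.47913388487638
pad [[522.2 -23.4]
 [577.2 -20.4]
 [525.5 -87.2]
 [581.9 -84.8]]
hub [ 561.3 -269.7  100. ]
ptr [ 621.3 -275.5   94. ]
mark1 [ 552.7 -330.6   94. ]
mark2 [ 550.2 -350.9   94. ]
yaw 2.6260348275344496
yaw 3.1739531603719477
top [560. 426.  30.]
top [423.9 406.4  30. ]
top [436.3 285.6  30. ]
```

```bash
python3 -m jog '-.52 .3 0 0 0 0 1;-.52 .3 0 0 0 0 1;-.52 .3 0 0 0 0 1;0 0 .51 0 0 0 1;0 0 .51 0 0 0 1'; python3 -m jog '0 0 .51 0 0 0 1;0 0 .51 0 0 0 1;0 0 0 0 0 0 1;0 0 0 0 0 0 1';python3 -m jog '0 -.2 0 0 0 0 1;0 -.2 0 0 0 0 1;0 -.1 0 0 0 0 1;0 -.1 0 0 0 0 1;0 0 0 0 0 0 1';python3 - <<'E'
from h import *
import pickle
a=pickle.load(open("w2.pkl","rb"));k=.7
P=[plane(a,u*k,v*k,68)[:2] for u,v in((416,173),(497,172),(416,273),(495,273))];print("pad",np.round(P,1),np.mean(P,0))
P=[plane(a,u*k,v*k,49)[:2] for u,v in((385,168),(527,167),(520,271),(386,271))];print(np.mean(P,0))
E
```

```text
time: 4.75
tool_pos: [640.9, -379.1, 343.6]
tcp_rot: [179.9, 0.0, 92.5]
ft_force: [0.1, 0.3, -0.9]
finger_gap: 0.2
grip_force: 0.0
time: 5.25
tool_pos: [640.6, -378.9, 245.3]
tcp_rot: [179.9, 0.1, 92.5]
ft_force: [-0.3, 0.5, 1.7]
finger_gap: 0.2
grip_force: 0.0
time: 5.88
tool_pos: [579.6, -381.8, 243.5]
tcp_rot: [180.0, 0.0, 92.4]
ft_force: [-0.2, 0.1, 0.4]
finger_gap: 0.1
grip_force: 0.0
pad [[521.7 -22.7]
 [574.  -19.8]
 [525.1 -88.9]
 [578.9 -86.6]] [549.92471119 -54.49506096]
[550.7750418  -54.66075512]
```

```bash
python3 -m jog '0 -.12 0 0 0 0 1;0 -.12 0 0 0 0 1;0 0 0 0 0 0 1';python3 -m jog '0 -.06 0 0 0 0 1;0 -.04 0 0 0 0 1;0 0 0 0 0 0 1'; python3 - <<'E'
from h import *
t=snapshot("top");s=snapshot("side")
cv2.imwrite("pics/l1.png",np.hstack([cv2.resize(t["img"][150:240,340:440,::-1],(400,360),interpolation=3),cv2.resize(s["img"][260:350,340:440,::-1],(400,360),interpolation=3)]))
E
```

```text
time: 6.25
tool_pos: [560.6, -381.5, 243.0]
tcp_rot: [179.1, 0.2, 92.5]
ft_force: [42.6, -4.1, -22.5]
finger_gap: 0.0
grip_force: 20.7
time: 6.62
tool_pos: [556.9, -380.8, 243.5]
tcp_rot: [178.2, 0.4, 92.6]
ft_force: [89.2, -8.3, -48.0]
finger_gap: -0.0
grip_force: 42.3
```

View pics/l1.png

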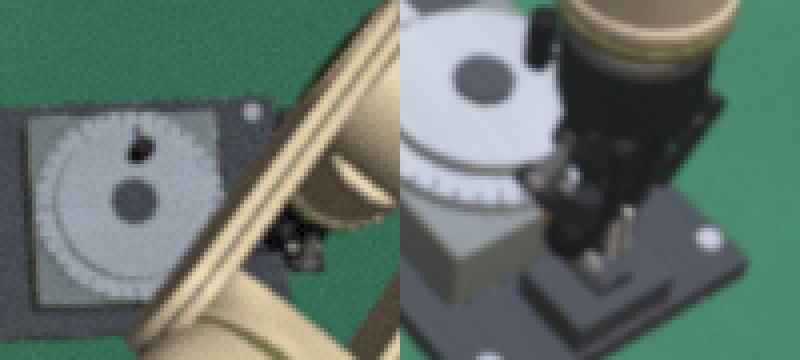

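The lever is under the fingers and the force is building, probably at the stop. Backing off to look.

```bash
python3 -m jog '0 .3 0 0 0 0 1;0 .3 0 0 0 0 1;0 0 -.5 0 0 0 1;0 0 -.5 0 0 0 -1;0 0 -.5 0 0 0 -1';python3 -m jog '.5 -.2 -.5 0 0 0 -1;.5 -.2 0 0 0 0 -1;.5 0 0 0 0 0 -1;0 0 0 0 0 0 -1;0 0 0 0 0 0 -1'; python3 - <<'E'
from h import *
d=snapshot("wrist");crop(d,200,200,200,150,"w4.png")
E
```

```text
time: 7.35
tool_pos: [605.2, -380.4, 393.2]
tcp_rot: [-179.9, -0.1, 92.4]
ft_force: [0.9, -0.3, -0.9]
finger_gap: 35.5
grip_force: 0.0
time: 7.98
tool_pos: [562.4, -239.9, 435.0]
tcp_rot: [-180.0, 0.0, 92.5]
ft_force: [0.9, 0.3, -0.2]
finger_gap: 85.3
grip_force: 0.0
```

View pics/w4.png

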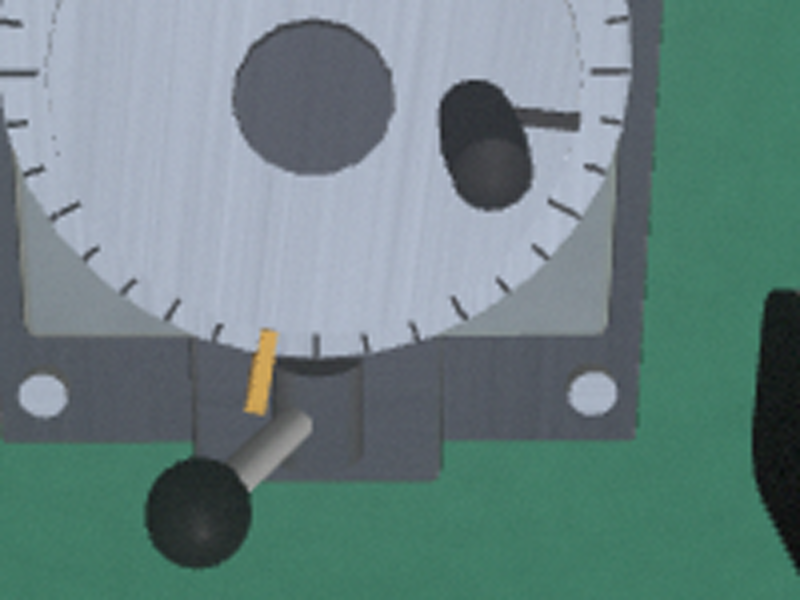

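The lever now leans to -x at (198,513) with its foot at (300,425), so the slide is open. Next is riser C.

```bash
cat >> h.py <<'E'
def go(x,y,z,yaw):
    "print turn (units) and shift in units, in tool axes before and after the turn"
    s=sense();p=s["tool_pos"];w=s["tcp_rot"][2];d=np.array([x,y,z])-p
    f=lambda a:(np.array([np.cos(a)*d[0]+np.sin(a)*d[1],np.sin(a)*d[0]-np.cos(a)*d[1],-d[2]])/100).round(3)
    tr=-((yaw-w+90)%180-90)/60
    print("turn",round(tr,3),"now",f(np.radians(w)),"afterturn",f(np.radians(w-60*tr)),"rows",np.ceil(np.linalg.norm(d)/60),"pose",p.round(1),s["tcp_rot"].round(1))
E
python3 -c "
from h import *
go(435.5,285,320,108.8)"
```

```text
turn -0.273 now [ 5.303 -1.048  1.149] afterturn [5.383 0.491 1.149] rows 10.0 pose [ 562.5 -240.4  434.9] [-180.     0.    92.4]
```

```bash
python3 -m jog '.53 -.105 0 0 0 0 -1;.53 -.105 0 0 0 0 -1;.53 -.105 0 0 0 0 -1;.53 -.105 0 0 0 0 -1;.53 -.105 0 0 0 0 -1' 60;python3 -m jog '.53 -.105 0 0 0 0 -1;.53 -.105 0 0 0 0 -1;.53 -.105 0 0 0 0 -1;.53 -.105 0 0 0 0 -1;.53 -.105 0 0 0 0 -1';python3 -m jog '0 0 .575 0 0 -.137 -1;0 0 .575 0 0 -.136 -1;0 0 0 0 0 0 -1;0 0 0 0 0 0 -1'; python3 - <<'E'
from h import *
import pickle
go(435.5,285,176,108.8)
d=snapshot("wrist");pickle.dump(d,open("w5.pkl","wb"));crop(d,0,0,560,420,"w5.png")
for q in((435,284.5,30),(435.5,285,0)):print(np.array(proj(d,q))/.7)
E
```

```text
time: 8.65
tool_pos: [498.9, 23.2, 435.0]
tcp_rot: [-180.0, 0.0, 92.3]
ft_force: [0.6, -0.3, 0.9]
finger_gap: 85.7
grip_force: 0.0
time: 9.28
tool_pos: [435.7, 286.2, 435.1]
tcp_rot: [180.0, 0.0, 92.3]
ft_force: [-0.0, -0.2, 0.5]
finger_gap: 85.2
grip_force: 0.0
time: 9.78
tool_pos: [436.5, 285.1, 322.3]
tcp_rot: [179.9, -0.0, 108.6]
ft_force: [1.0, -0.2, 0.8]
finger_gap: 85.7
grip_force: 0.0
turn -0.004 now [ 0.002 -0.01   1.463] afterturn [ 0.002 -0.01   1.463] rows 3.0 pose [436.5 285.1 322.3] [179.9  -0.  108.6]
[397.95276747 291.13528371]
[399.22742742 276.99373942]
```

View pics/w5.png

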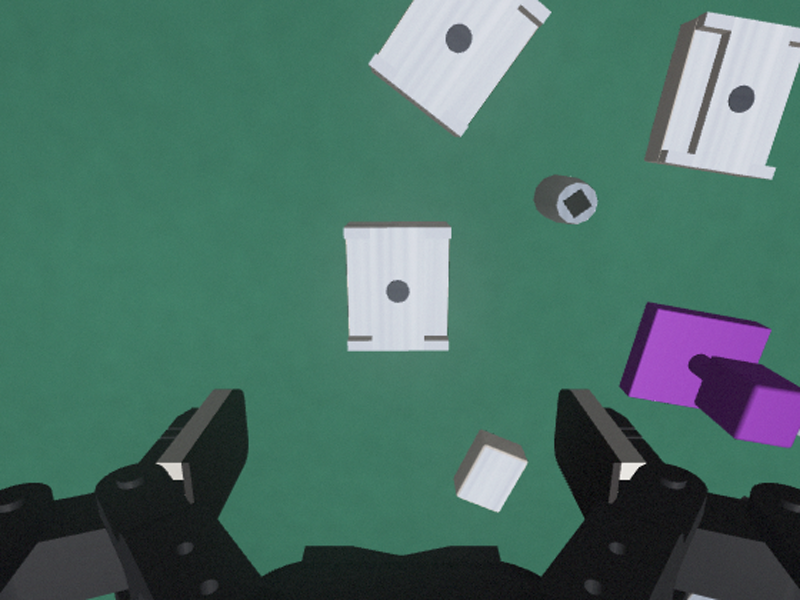

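The riser hole is at (398,291), exactly as predicted, and the riser is square in view. Grasp and lift.

```bash
python3 -m jog '0 -.01 .49 0 0 0 -1;0 0 .49 0 0 0 -1;0 0 .49 0 0 0 -1;0 0 0 0 0 0 -1;0 0 0 0 0 0 -1' 80;python3 -m jog '0 0 0 0 0 0 1;0 0 0 0 0 0 1;0 0 0 0 0 0 1;0 0 0 0 0 0 1;0 0 0 0 0 0 1';python3 -m jog '0 0 -.4 0 0 0 1;0 0 -.5 0 0 0 1;0 0 -.5 0 0 0 1;0 0 0 0 0 .137 1;0 0 0 0 0 .132 1'; python3 -c "
from h import *
go(550.4,-54.5,320,92.6)"
```

```text
time: 10.45
tool_pos: [436.3, 285.8, 176.7]
tcp_rot: [179.7, -0.0, 108.8]
ft_force: [0.1, -0.2, 0.7]
finger_gap: 85.4
grip_force: 0.0
time: 11.08
tool_pos: [435.9, 285.9, 176.1]
tcp_rot: [179.7, -0.0, 108.8]
ft_force: [-0.8, -0.3, 10.0]
finger_gap: 52.2
grip_force: 84.5
time: 11.7
tool_pos: [434.5, 285.2, 315.0]
tcp_rot: [179.9, -0.1, 92.4]
ft_force: [-0.7, 0.0, -2.7]
finger_gap: 52.1
grip_force: 85.5
turn -0.003 now [-3.442  1.015 -0.05 ] afterturn [-3.446  1.003 -0.05 ] rows 6.0 pose [434.5 285.2 315. ] [ 1.799e+02 -1.000e-01  9.240e+01]
```

```bash
python3 -m jog '-.491 .143 0 0 0 0 1;-.491 .143 0 0 0 0 1;-.491 .143 0 0 0 0 1;-.491 .143 0 0 0 0 1;-.491 .143 0 0 0 0 1';python3 -m jog '-.491 .143 0 0 0 0 1;-.491 .143 0 0 0 0 1;0 0 .3 0 0 -.003 1;0 0 .3 0 0 0 1;0 0 0 0 0 0 1'; python3 -m jog '0 0 0 0 0 0 1;0 0 0 0 0 0 1'; python3 -c "
from h import *
go(550.4,-54.5,238,92.6)"
```

```text
time: 12.32
tool_pos: [517.5, 41.5, 314.0]
tcp_rot: [179.9, -0.0, 92.7]
ft_force: [0.1, 0.4, -1.9]
finger_gap: 52.3
grip_force: 85.5
time: 12.95
tool_pos: [548.8, -53.5, 250.8]
tcp_rot: [-179.7, -0.1, 92.8]
ft_force: [-0.4, -0.4, -2.2]
finger_gap: 52.1
grip_force: 85.4
time: 13.2
tool_pos: [551.2, -53.5, 255.3]
tcp_rot: [179.8, 0.0, 92.9]
ft_force: [-0.3, -0.2, -2.4]
finger_gap: 52.3
grip_force: 85.4
turn 0.005 now [-0.009 -0.009  0.173] afterturn [-0.009 -0.009  0.173] rows 1.0 pose [551.2 -53.5 255.3] [179.8   0.   92.9]
```

```bash
python3 -m jog '-.009 -.009 .05 0 0 .005 1;0 0 .05 0 0 0 1;0 0 .02 0 0 0 1;0 0 0 0 0 0 1'; python3 -m jog '0 0 .02 0 0 0 1;0 0 0 0 0 0 1';python3 -m jog '0 0 .02 0 0 0 1;0 0 0 0 0 0 1';python3 -m jog '0 0 .02 0 0 0 1;0 0 0 0 0 0 1'
```

```text
time: 13.7
tool_pos: [549.4, -54.5, 240.8]
tcp_rot: [-180.0, -0.0, 92.6]
ft_force: [0.5, 0.5, -3.3]
finger_gap: 52.0
grip_force: 85.4
time: 13.95
tool_pos: [549.5, -54.5, 239.1]
tcp_rot: [-180.0, -0.0, 92.6]
ft_force: [-0.2, -0.6, -2.0]
finger_gap: 51.9
grip_force: 85.4
time: 14.2
tool_pos: [549.5, -54.5, 237.0]
tcp_rot: [-180.0, -0.0, 92.6]
ft_force: [-0.2, -1.1, -2.8]
finger_gap: 52.4
grip_force: 55.7
time: 14.45
tool_pos: [549.7, -54.6, 235.3]
tcp_rot: [180.0, 0.0, 92.6]
ft_force: [-0.4, 0.9, -2.4]
finger_gap: 52.0
grip_force: 89.3
```

```bash
python3 -m jog '0 0 .02 0 0 0 1;0 0 0 0 0 0 1'; python3 -m jog '0 0 .02 0 0 0 1;0 0 0 0 0 0 1'; python3 -m jog '0 0 .01 0 0 0 1;0 0 0 0 0 0 1'; python3 - <<'E'
from h import *
t=snapshot("top");s=snapshot("side");w=snapshot("wrist")
a=cv2.resize(s["img"][190:270,250:350,::-1],(400,320),interpolation=3);b=cv2.resize(w["img"][100:420,80:480,::-1],(400,320),interpolation=3)
cv2.imwrite("pics/p1.png",np.hstack([a,b]))
E
```

```text
time: 14.7
tool_pos: [549.8, -54.6, 235.2]
tcp_rot: [180.0, 0.0, 92.6]
ft_force: [-9.4, 1.1, 16.1]
finger_gap: 52.1
grip_force: 91.4
time: 14.95
tool_pos: [549.9, -54.6, 235.2]
tcp_rot: [180.0, 0.0, 92.6]
ft_force: [-19.7, 2.5, 33.0]
finger_gap: 52.2
grip_force: 93.5
time: 15.2
tool_pos: [549.9, -54.6, 235.1]
tcp_rot: [180.0, 0.0, 92.6]
ft_force: [-24.8, 3.3, 42.8]
finger_gap: 52.0
grip_force: 94.6
```

View pics/p1.png

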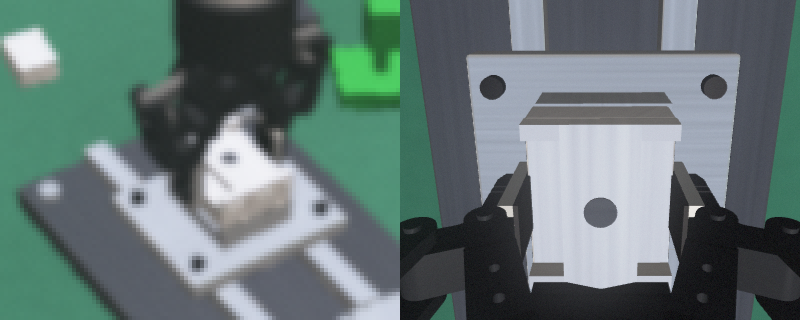

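The riser sits square on the pad and the contact is firm. Release and rise, then measure the hole from two heights with image code.

```bash
cat >> h.py <<'E'
def hole(d,p,R=40,thr=120):
    "dark round hole nearest the projection of p, enclosed in a bright top"
    u,v=proj(d,p);g=cv2.cvtColor(d["img"],cv2.COLOR_RGB2GRAY);n,l,st,c=cv2.connectedComponentsWithStats((g<thr).astype(np.uint8))
    best=[(np.hypot(c[i][0]-u,c[i][1]-v),i) for i in range(1,n) if 30<st[i][4]<900 and .6<st[i][2]/st[i][3]<1.6 and st[i][4]>.6*st[i][2]*st[i][3]]
    if not best: return None
    q,i=min(best); return (c[i],st[i][4],round(q,1)) if q<R else None
def top_yaw(d,c,z,r=40):
    "yaw of the y axis of bright riser top round pixel c, from min area rect of the bright blob"
    g=cv2.cvtColor(d["img"],cv2.COLOR_RGB2HSV);m=((g[...,1]<40)&(g[...,2]>165)).astype(np.uint8)
    m=cv2.morphologyEx(m,cv2.MORPH_CLOSE,np.ones((15,15)));n,l,st,cc=cv2.connectedComponentsWithStats(m);i=l[int(c[1]),int(c[0])]
    k,_=cv2.findContours((l==i).astype(np.uint8),0,1);B=cv2.boxPoints(cv2.minAreaRect(max(k,key=cv2.contourArea)))
    P=[plane(d,*b,z)[:2] for b in B];e=[P[1]-P[0],P[2]-P[1]];L=[np.linalg.norm(x) for x in e];y=e[int(np.argmax(L))];y=y*np.sign(y[1])
    return round(float(np.degrees(np.arctan2(-y[0],y[1]))),1),np.round(L,1),np.mean(P,0).round(1)
E
python3 -m jog '0 0 -.03 0 0 0 -1;0 0 0 0 0 0 -1;0 0 0 0 0 0 -1;0 0 0 0 0 0 -1;0 0 -.4 0 0 0 -1';python3 -m jog '0 0 -.4 0 0 0 -1;0 0 0 0 0 0 -1;0 0 0 0 0 0 -1'; cat > look.py <<'E'
from h import *
import sys,pickle
x,y,z,n=*map(float,sys.argv[1:4]),sys.argv[4]
d=snapshot("wrist");pickle.dump(d,open(n+".pkl","wb"));h=hole(d,(x,y,z));print(h)
if h: print(plane(d,*h[0],z).round(1),top_yaw(d,h[0]+np.array([0,14]),z))
E
python3 look.py 550.4 -54.5 92 s1; python3 -m jog '0 0 -.6 0 0 0 -1;0 0 -.6 0 0 0 -1;0 0 0 0 0 0 -1;0 0 0 0 0 0 -1';python3 look.py 550.4 -54.5 92 s2; python3 -c "
from h import *
import pickle
o=[]
for n in('s1','s2'):
    d=pickle.load(open(n+'.pkl','rb'));o.append((d,*hole(d,(550.4,-54.5,92))[0]))
print(tri(*o));go(423.8,405.5,320,73)"
```

```text
time: 15.98
tool_pos: [547.7, -54.2, 269.5]
tcp_rot: [-179.5, -0.1, 92.6]
ft_force: [0.1, -0.4, 0.2]
finger_gap: 85.4
grip_force: 0.0
time: 16.35
tool_pos: [549.4, -54.5, 312.5]
tcp_rot: [-180.0, -0.0, 92.6]
ft_force: [0.7, -0.7, -0.4]
finger_gap: 84.9
grip_force: 0.0
(array([281.98757764, 237.11490683]), np.int32(322), np.float64(1.5))
[549.6 -54.5  92. ] (6.7, array([ 87.8, 166.8]), array([549.5, -35.3]))
time: 16.9
tool_pos: [549.4, -54.5, 431.6]
tcp_rot: [-179.9, -0.0, 92.6]
ft_force: [0.6, -0.6, -0.5]
finger_gap: 85.6
grip_force: 0.0
(array([282.04545455, 189.75      ]), np.int32(132), np.float64(1.0))
[549.6 -54.9  92. ] (5.3, array([ 97.3, 182.8]), array([549.7, -40.4]))
(array([549.60293105, -55.41061773,  89.65352469]), [0.0, 0.0])
turn 0.326 now [ 4.651 -1.048  1.107] afterturn [ 4.033 -2.544  1.107] rows 9.0 pose [549.2 -54.5 430.7] [-1.798e+02 -1.000e-01  9.260e+01]
```

Riser C's top is at about z 90 and centred at (549.6,-55), so it is keyed. Next riser B.

```bash
python3 -m jog '.517 -.116 0 0 0 0 -1;.517 -.116 0 0 0 0 -1;.517 -.116 0 0 0 0 -1;.517 -.116 0 0 0 0 -1;.517 -.116 0 0 0 0 -1';python3 -m jog '.517 -.116 0 0 0 0 -1;.517 -.116 0 0 0 0 -1;.517 -.116 0 0 0 0 -1;.517 -.116 0 0 0 0 -1;0 0 .55 0 0 .163 -1';python3 -m jog '0 0 .55 0 0 .163 -1;0 0 0 0 0 0 -1;0 0 0 0 0 0 -1;0 0 0 0 0 0 -1'; python3 look.py 423.8 405.5 30 b1; python3 -c "
from h import *
go(423.8,405.5,176,73)"
```

```text
time: 17.58
tool_pos: [478.9, 202.5, 430.4]
tcp_rot: [-179.8, 0.1, 92.5]
ft_force: [1.0, 0.2, 0.9]
finger_gap: 85.3
grip_force: 0.0
time: 18.2
tool_pos: [423.7, 409.5, 379.9]
tcp_rot: [179.8, -0.3, 82.8]
ft_force: [0.3, -1.3, -1.0]
finger_gap: 85.8
grip_force: 0.0
time: 18.7
tool_pos: [425.5, 406.1, 326.3]
tcp_rot: [179.9, -0.2, 73.1]
ft_force: [0.6, -0.1, 0.4]
finger_gap: 85.7
grip_force: 0.0
(array([276.62011173, 204.15642458]), np.int32(179), np.float64(1.2))
[423.1 406.1  30. ] (-19.8, array([66.1, 53.9]), array([422.7, 406.2]))
turn 0.001 now [-0.01  -0.014  1.503] afterturn [-0.01  -0.014  1.503] rows 3.0 pose [425.5 406.1 326.3] [179.9  -0.2  73.1]
```

```bash
python3 -m jog '-.007 -.023 .5 0 0 .025 -1;0 0 .5 0 0 0 -1;0 0 .5 0 0 0 -1;0 0 0 0 0 0 -1;0 0 0 0 0 0 -1' 80;python3 -m jog '0 0 0 0 0 0 1;0 0 0 0 0 0 1;0 0 0 0 0 0 1;0 0 0 0 0 0 1;0 0 0 0 0 0 1';python3 -m jog '0 0 -.4 0 0 0 1;0 0 -.5 0 0 -.12 1;0 0 -.6 0 0 -.12 1;0 0 0 0 0 -.1 1;0 0 0 0 0 0 1'; python3 -c "
from h import *
go(549.7,-54.8,320,92.6)"
```

```text
time: 19.38
tool_pos: [423.3, 406.5, 176.2]
tcp_rot: [179.9, -0.2, 71.5]
ft_force: [0.6, -0.2, -0.2]
finger_gap: 85.4
grip_force: 0.0
time: 20.0
tool_pos: [423.3, 406.6, 176.3]
tcp_rot: [179.9, -0.2, 71.5]
ft_force: [-0.6, -1.4, 10.2]
finger_gap: 52.3
grip_force: 84.0
time: 20.62
tool_pos: [422.1, 405.6, 324.4]
tcp_rot: [179.9, -0.1, 91.9]
ft_force: [-0.6, -0.6, -2.5]
finger_gap: 52.3
grip_force: 86.0
turn -0.012 now [-4.644  1.126  0.044] afterturn [-4.658  1.066  0.044] rows 8.0 pose [422.1 405.6 324.4] [ 1.799e+02 -1.000e-01  9.190e+01]
```

```bash
python3 -m jog '-.518 .118 0 0 0 -.012 1;-.518 .118 0 0 0 0 1;-.518 .118 0 0 0 0 1;-.518 .118 0 0 0 0 1;-.518 .118 0 0 0 0 1';python3 -m jog '-.518 .118 0 0 0 0 1;-.518 .118 0 0 0 0 1;-.518 .118 0 0 0 0 1;-.518 .118 0 0 0 0 1;0 0 .25 0 0 0 1';python3 -m jog '0 0 .2 0 0 0 1;0 0 0 0 0 0 1;0 0 0 0 0 0 1;0 0 0 0 0 0 1'; python3 -c "
from h import *
go(549.7,-54.8,259,92.6)"
```

```text
time: 21.25
tool_pos: [491.7, 147.6, 321.8]
tcp_rot: [-179.9, 0.0, 92.5]
ft_force: [1.2, -0.2, -2.5]
finger_gap: 52.0
grip_force: 85.9
time: 21.88
tool_pos: [549.8, -59.2, 299.0]
tcp_rot: [179.8, 0.1, 92.2]
ft_force: [-0.5, 1.1, -2.8]
finger_gap: 52.1
grip_force: 86.0
time: 22.38
tool_pos: [549.3, -54.9, 279.4]
tcp_rot: [179.9, 0.0, 92.7]
ft_force: [-0.4, -0.3, -2.5]
finger_gap: 52.0
grip_force: 85.8
turn 0.001 now [0.001 0.004 0.204] afterturn [0.001 0.004 0.204] rows 1.0 pose [549.3 -54.9 279.4] [179.9   0.   92.7]
```

```bash
python3 -m jog '0 .003 .06 0 0 0 1;0 0 .06 0 0 0 1;0 0 .03 0 0 0 1;0 0 0 0 0 0 1'; python3 -m jog '0 0 .025 0 0 0 1;0 0 0 0 0 0 1';python3 -m jog '0 0 .025 0 0 0 1;0 0 0 0 0 0 1';python3 -m jog '0 0 .015 0 0 0 1;0 0 0 0 0 0 1'
```

```text
time: 22.88
tool_pos: [548.9, -55.4, 262.7]
tcp_rot: [-179.9, -0.0, 92.6]
ft_force: [0.0, 0.4, -2.7]
finger_gap: 52.1
grip_force: 85.9
time: 23.12
tool_pos: [549.1, -55.4, 260.6]
tcp_rot: [-180.0, -0.0, 92.6]
ft_force: [0.5, -0.1, -3.5]
finger_gap: 52.6
grip_force: 85.9
time: 23.38
tool_pos: [549.4, -55.5, 259.4]
tcp_rot: [180.0, 0.0, 92.6]
ft_force: [-4.5, 0.3, 5.2]
finger_gap: 52.2
grip_force: 86.9
time: 23.62
tool_pos: [549.4, -55.4, 259.3]
tcp_rot: [180.0, 0.0, 92.6]
ft_force: [-10.0, 1.7, 17.6]
finger_gap: 52.3
grip_force: 88.4
```

Seated at 259.3, which is 24 mm above the first. Release and go for A.

```bash
python3 -m jog '0 0 -.02 0 0 0 -1;0 0 0 0 0 0 -1;0 0 0 0 0 0 -1;0 0 0 0 0 0 -1;0 0 -.4 0 0 0 -1';python3 -m jog '0 0 -.5 0 0 0 -1;0 0 -.6 0 0 0 -1;0 0 0 0 0 0 -1;0 0 0 0 0 0 -1'; python3 look.py 549.5 -55 114 s3;python3 -c "
from h import *
go(559,424.5,320,99.8)"
```

```text
time: 24.25
tool_pos: [547.4, -55.1, 295.1]
tcp_rot: [-179.6, -0.1, 92.6]
ft_force: [0.0, 0.5, -0.2]
finger_gap: 85.4
grip_force: 0.0
time: 24.75
tool_pos: [549.1, -55.4, 408.6]
tcp_rot: [180.0, 0.0, 92.6]
ft_force: [1.0, 0.5, -0.8]
finger_gap: 85.0
grip_force: 0.0
(array([280.87931034, 203.41954023]), np.int32(174), np.float64(1.5))
[549.  -56.1 114. ] (5.6, array([ 88.8, 167.3]), array([549.3, -35.6]))
turn -0.12 now [4.789 0.32  0.873] afterturn [4.711 0.917 0.873] rows 9.0 pose [548.8 -55.4 407.3] [-179.9   -0.    92.6]
```

```bash
python3 - <<'E'
from h import *
t=snapshot("top");s=snapshot("side")
for d,n in((t,"t"),(s,"s")):
    H=cv2.cvtColor(d["img"],cv2.COLOR_RGB2HSV);m=(H[...,0]>5)&(H[...,0]<16)&(H[...,1]>190)&(H[...,2]>120);m[:, 250:]=0
    ys,xs=np.nonzero(m);print(n,xs.min(),xs.max(),ys.min(),ys.max())
    m2=(H[...,0]>22)&(H[...,0]<33)&(H[...,1]>200);ys,xs=np.nonzero(m2);print(" cap",np.median(xs),np.median(ys),len(xs), plane(d,np.median(xs),np.median(ys),170).round(0))
print(plane(s,330*.7,208*.7,0),plane(t,176*.7,279*.7,0))
E
```

```text
t 50 130 179 419
 cap 106.5 185.0 88 [593. 526. 170.]
s 0 236 112 211
 cap nan nan 0 [nan nan nan]
[597.57572428 537.01572296   0.        ] [592.34679015 527.69481032   0.        ]
  return _methods._mean(a, axis=axis, dtype=dtype,
  ret = ret.dtype.type(ret / rcount)
```

```bash
python3 -m jog '.532 .036 0 0 0 0 -1;.532 .036 0 0 0 0 -1;.532 .036 0 0 0 0 -1;.532 .036 0 0 0 0 -1;.532 .036 0 0 0 0 -1';python3 -m jog '.532 .036 0 0 0 0 -1;.532 .036 0 0 0 0 -1;.532 .036 0 0 0 0 -1;.532 .036 0 0 0 0 -1;0 0 .4 0 0 -.12 -1';python3 -m jog '0 0 .4 0 0 0 -1;0 0 0 0 0 0 -1;0 0 0 0 0 0 -1;0 0 0 0 0 0 -1'; python3 look.py 559 424.5 30 a1; python3 -c "
from h import *
go(559,424.5,176,99.8)"
```

```text
time: 25.52
tool_pos: [554.5, 212.7, 407.0]
tcp_rot: [-179.9, 0.0, 92.6]
ft_force: [-0.0, -0.8, -0.7]
finger_gap: 85.5
grip_force: 0.0
time: 26.15
tool_pos: [559.3, 428.8, 370.4]
tcp_rot: [179.7, -0.2, 100.2]
ft_force: [1.5, -0.1, -1.1]
finger_gap: 85.2
grip_force: 0.0
time: 26.65
tool_pos: [560.4, 424.6, 331.6]
tcp_rot: [179.8, -0.1, 99.8]
ft_force: [0.5, -0.3, 0.6]
finger_gap: 85.1
grip_force: 0.0
(array([276.01704545, 200.96022727]), np.int32(176), np.float64(2.1))
[557.5 424.   30. ] (11.1, array([53.3, 65.6]), array([557.5, 424.1]))
turn -0.0 now [ 0.002 -0.013  1.555] afterturn [ 0.002 -0.013  1.555] rows 3.0 pose [560.3 424.5 331.5] [ 1.798e+02 -1.000e-01  9.980e+01]
```

```bash
python3 -m jog '0 -.028 .518 0 0 -.012 -1;0 0 .518 0 0 0 -1;0 0 .518 0 0 0 -1;0 0 0 0 0 0 -1;0 0 0 0 0 0 -1' 80;python3 -m jog '0 0 0 0 0 0 1;0 0 0 0 0 0 1;0 0 0 0 0 0 1;0 0 0 0 0 0 1;0 0 0 0 0 0 1';python3 -m jog '0 0 -.4 0 0 0 1;0 0 -.6 0 0 0 1;0 0 -.6 0 0 .13 1;0 0 0 0 0 0 1;0 0 0 0 0 0 1'; python3 -c "
from h import *
go(549.4,-55.4,330,92.6)"
```

```text
time: 27.32
tool_pos: [558.1, 424.6, 176.5]
tcp_rot: [179.8, -0.1, 100.5]
ft_force: [0.6, 0.8, 1.3]
finger_gap: 85.7
grip_force: 0.0
time: 27.95
tool_pos: [558.3, 424.8, 177.0]
tcp_rot: [179.7, -0.1, 100.5]
ft_force: [0.6, -0.2, 8.4]
finger_gap: 52.2
grip_force: 85.6
time: 28.58
tool_pos: [556.8, 423.8, 333.8]
tcp_rot: [180.0, -0.0, 92.8]
ft_force: [-0.4, 0.5, -2.9]
finger_gap: 52.2
grip_force: 84.7
turn 0.003 now [-4.783 -0.306  0.038] afterturn [-4.784 -0.291  0.038] rows 8.0 pose [556.8 423.8 333.8] [180.   -0.   92.8]
```

```bash
python3 -m jog '-.532 -.033 0 0 0 .003 1;-.532 -.033 0 0 0 0 1;-.532 -.033 0 0 0 0 1;-.532 -.033 0 0 0 0 1;-.532 -.033 0 0 0 0 1';python3 -m jog '-.532 -.033 0 0 0 0 1;-.532 -.033 0 0 0 0 1;-.532 -.033 0 0 0 0 1;-.532 -.033 0 0 0 0 1;0 0 .15 0 0 0 1';python3 -m jog '0 0 .15 0 0 0 1;0 0 0 0 0 0 1;0 0 0 0 0 0 1;0 0 0 0 0 0 1'; python3 -c "
from h import *
go(549.4,-55.4,284,92.6)"
```

```text
time: 29.2
tool_pos: [551.2, 155.6, 330.5]
tcp_rot: [-179.7, 0.0, 92.6]
ft_force: [0.8, -0.7, -1.2]
finger_gap: 51.9
grip_force: 84.7
time: 29.82
tool_pos: [548.2, -59.2, 317.1]
tcp_rot: [-179.9, 0.0, 92.3]
ft_force: [0.8, 0.3, -2.1]
finger_gap: 52.5
grip_force: 84.8
time: 30.32
tool_pos: [549.1, -55.0, 304.0]
tcp_rot: [179.9, 0.0, 92.6]
ft_force: [0.2, 0.2, -2.0]
finger_gap: 51.9
grip_force: 84.6
turn 0.001 now [-0.004  0.003  0.2  ] afterturn [-0.004  0.003  0.2  ] rows 1.0 pose [549.1 -55.  304. ] [179.9   0.   92.6]
```

```bash
python3 -m jog '-.004 .003 .06 0 0 0 1;0 0 .06 0 0 0 1;0 0 .03 0 0 0 1;0 0 0 0 0 0 1'; python3 -m jog '0 0 .025 0 0 0 1;0 0 0 0 0 0 1';python3 -m jog '0 0 .025 0 0 0 1;0 0 0 0 0 0 1';python3 -m jog '0 0 .015 0 0 0 1;0 0 0 0 0 0 1'
```

```text
time: 30.82
tool_pos: [548.9, -56.2, 287.8]
tcp_rot: [-180.0, -0.0, 92.5]
ft_force: [0.0, -0.1, -1.0]
finger_gap: 52.4
grip_force: 84.6
time: 31.08
tool_pos: [549.0, -56.2, 285.7]
tcp_rot: [-180.0, -0.0, 92.6]
ft_force: [0.4, -0.3, -1.6]
finger_gap: 51.8
grip_force: 84.6
time: 31.32
tool_pos: [549.3, -56.2, 284.1]
tcp_rot: [179.9, 0.0, 92.6]
ft_force: [-1.7, 0.8, 3.3]
finger_gap: 52.3
grip_force: 85.2
time: 31.58
tool_pos: [549.4, -56.2, 284.0]
tcp_rot: [179.9, 0.0, 92.6]
ft_force: [-7.8, 1.6, 14.3]
finger_gap: 52.1
grip_force: 86.6
```

Third riser is seated at 284.0. Release and look at the cap from above, from two places.

```bash
python3 -m jog '0 0 -.02 0 0 0 -1;0 0 0 0 0 0 -1;0 0 0 0 0 0 -1;0 0 0 0 0 0 -1;0 0 -.4 0 0 0 -1';python3 -m jog '0 0 -.5 0 0 0 -1;0 0 -.55 0 0 0 -1;0 0 0 0 0 0 -1;0 0 0 0 0 0 -1'; python3 look.py 549.4 -56 138 s4;python3 -m jog '.45 .3 0 0 0 0 -1;.45 .3 0 0 0 0 -1;.45 .3 0 0 0 0 -1;.45 .3 0 0 0 0 -1;0 0 0 0 0 0 -1';python3 -m jog '0 0 0 0 0 0 -1;0 0 0 0 0 0 -1'; python3 - <<'E'
from h import *
import pickle
d=snapshot("wrist");pickle.dump(d,open("c1.pkl","wb"));u,v=proj(d,(659,180,118));print(u,v);u0,v0=int(u)-100,max(0,int(v)-75);print(u0,v0,crop(d,u0,v0,200,150,"c1.png"))
E
```

```text
time: 32.2
tool_pos: [547.5, -55.9, 320.2]
tcp_rot: [-179.6, -0.1, 92.6]
ft_force: [-0.3, -0.2, 0.8]
finger_gap: 85.5
grip_force: 0.0
time: 32.7
tool_pos: [549.0, -56.1, 428.4]
tcp_rot: [-180.0, -0.0, 92.6]
ft_force: [-1.7, -0.6, -1.4]
finger_gap: 85.2
grip_force: 0.0
(array([281.23369565, 204.875     ]), np.int32(184), np.float64(1.1))
[549.1 -56.8 138. ] (5.3, array([ 82.3, 155.7]), array([548.9, -32.3]))
time: 33.38
tool_pos: [661.4, 132.5, 424.2]
tcp_rot: [-179.7, -0.0, 92.8]
ft_force: [0.2, -0.5, 0.1]
finger_gap: 85.5
grip_force: 0.0
time: 33.62
tool_pos: [660.5, 127.9, 428.4]
tcp_rot: [-179.9, 0.0, 92.5]
ft_force: [0.2, -0.1, -0.3]
finger_gap: 85.4
grip_force: 0.0
282.4291339786339 129.5917384070828
182 54 4.0
```

View pics/c1.png

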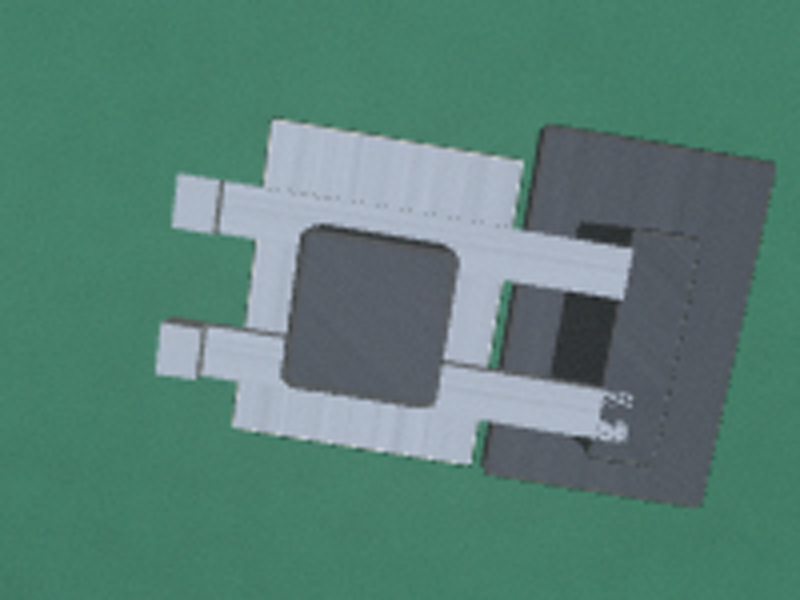

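The head top in the crop has corners (305,228), (460,248), (438,405), (282,385) and centre (371,316). The prongs point to -x with a yaw of about -5. A second view shifted by 40 mm gives the height.

```bash
python3 -m jog '.5 0 0 0 0 0 -1;0 0 0 0 0 0 -1;0 0 0 0 0 0 -1;0 0 0 0 0 0 -1'; python3 - <<'E'
from h import *
import pickle
a=pickle.load(open("c1.pkl","rb"));b=snapshot("wrist")
g=lambda d:cv2.cvtColor(d["img"],cv2.COLOR_RGB2GRAY)
C=[182+371/4,54+316/4];u,v=int(C[0]),int(C[1]);T=g(a)[v-26:v+26,u-26:u+26]
r=cv2.matchTemplate(g(b),T,cv2.TM_CCOEFF_NORMED);_,m,_,l=cv2.minMaxLoc(r);print(m,l)
p=tri((a,*C),(b,C[0]-u+26+l[0],C[1]-v+26+l[1]));print(p)
Q=[plane(a,182+x/4,54+y/4,136)[:2] for x,y in((305,228),(460,248),(438,405),(282,385))]
print(np.mean(Q,0));Q+=[Q[0]]
for i in range(4):
    e=Q[i+1]-Q[i];print(np.linalg.norm(e).round(1),np.degrees(np.arctan2(e[1],e[0])).round(1))
f=[plane(a,182+x/4,54+y/4,100)[:2] for x,y in((220,180),(632,245),(205,325),(605,382))]
print([np.degrees(np.arctan2(*(f[i+1]-f[i])[::-1])).round(1) for i in(0,2)])
E
```

```text
time: 34.17
tool_pos: [658.7, 177.7, 429.1]
tcp_rot: [180.0, 0.0, 92.5]
ft_force: [0.7, -0.7, 0.4]
finger_gap: 85.6
grip_force: 0.0
0.7409136891365051 (248, 171)
(array([653.57271479, 177.13609171, 116.23725922]), [0.2, 0.2])
[653.64339249 178.30885161]
27.0 -4.7
27.4 -95.1
28.0 175.2
27.3 82.9
[np.float64(-6.2), np.float64(-5.6)]
```

```bash
python3 -m jog '0 0 0 0 0 -.171 -1;0 0 0 0 0 -.171 -1;0 0 0 0 0 -.171 -1;0 0 0 0 0 -.171 -1;0 0 0 0 0 -.171 -1';python3 -m jog '0 0 .2 0 0 -.171 -1;0 0 .2 0 0 -.171 -1;0 0 .2 0 0 -.171 -1;0 0 0 0 0 0 -1;0 0 0 0 0 0 -1';python3 -c "
from h import *
go(653.6,178.3,275,174.7)
import pickle
b=snapshot('wrist');pickle.dump(b,open('c2.pkl','wb'))
g=cv2.cvtColor(b['img'],cv2.COLOR_RGB2GRAY);u,v=proj(b,(653.6,178.3,136));print(u,v)
n,l,st,c=cv2.connectedComponentsWithStats((g<115).astype(np.uint8))
for i in range(1,n):
    if st[i][4]>400 and abs(c[i][0]-u)<40 and abs(c[i][1]-v)<40: print(st[i],c[i],plane(b,*c[i],136))
"
```

```text
time: 34.85
tool_pos: [658.8, 178.1, 428.9]
tcp_rot: [-180.0, 0.0, 144.1]
ft_force: [0.7, -0.2, 0.5]
finger_gap: 85.8
grip_force: 0.0
time: 35.48
tool_pos: [658.9, 178.6, 369.8]
tcp_rot: [180.0, 0.1, 174.4]
ft_force: [0.4, -0.1, 0.8]
finger_gap: 85.3
grip_force: 0.0
turn -0.006 now [ 0.053 -0.008  0.948] afterturn [ 0.053 -0.007  0.948] rows 2.0 pose [658.9 178.6 369.8] [1.800e+02 1.000e-01 1.744e+02]
280.8079257630557 222.30912630089068
[     0      0    560    420 206241] [281.96594276 216.29849545] [650.00903534 179.33238095 136.        ]
```

```bash
python3 -c "
from h import *
import pickle
b=pickle.load(open('c2.pkl','rb'));H=cv2.cvtColor(b['img'],cv2.COLOR_RGB2HSV);u,v=map(int,proj(b,(653.6,178.3,136)))
print(b['img'][v,u],b['img'][v,u-60:u+61:6].tolist(),b['img'][v-60:v+61:6,u].tolist())
m=((H[...,1]<60)&(abs(H[...,2].astype(int)-int(H[v,u,2]))<18)).astype(np.uint8)
m=cv2.morphologyEx(m,cv2.MORPH_OPEN,np.ones((9,9)))
n,l,st,c=cv2.connectedComponentsWithStats(m);i=l[v,u];print(st[i],c[i],plane(b,*c[i],136))
"
```

```text
[ 91  95 107] [[68, 126, 106], [71, 128, 106], [60, 89, 79], [171, 183, 197], [170, 180, 195], [173, 183, 198], [169, 180, 194], [87, 94, 103], [87, 93, 103], [86, 92, 103], [91, 95, 107], [90, 95, 105], [87, 92, 103], [89, 95, 104], [100, 105, 109], [171, 181, 197], [172, 183, 198], [173, 183, 198], [72, 129, 109], [73, 129, 107], [70, 128, 106]] [[174, 183, 199], [169, 181, 196], [174, 184, 199], [173, 183, 199], [56, 60, 62], [55, 59, 61], [64, 67, 70], [88, 92, 102], [89, 94, 105], [88, 94, 103], [91, 95, 107], [90, 95, 104], [89, 94, 103], [86, 93, 103], [50, 56, 57], [47, 52, 56], [49, 55, 56], [49, 55, 57], [70, 73, 74], [84, 92, 100], [83, 89, 99]]
[ 257  199   48   44 2015] [279.70769231 220.48337469] [652.4216097  177.77141615 136.        ]
```

```bash
python3 -m jog '.058 -.01 .4 0 0 -.006 -1;0 0 .4 0 0 0 -1;0 0 .14 0 0 0 -1;0 0 0 0 0 0 -1;0 0 0 0 0 0 -1' 80;python3 -m jog '0 0 0 0 0 0 1;0 0 0 0 0 0 1;0 0 0 0 0 0 1;0 0 0 0 0 0 1;0 0 0 0 0 0 1'; python3 -m jog '0 0 0 0 0 0 1;0 0 0 0 0 0 1;0 0 0 0 0 0 1'
```

```text
time: 36.15
tool_pos: [653.8, 178.7, 277.5]
tcp_rot: [179.9, 0.2, 175.0]
ft_force: [0.3, 0.9, -0.4]
finger_gap: 85.9
grip_force: 0.0
time: 36.78
tool_pos: [653.0, 178.6, 275.4]
tcp_rot: [180.0, 0.0, 175.0]
ft_force: [-0.0, 0.9, 4.2]
finger_gap: 27.1
grip_force: 79.5
time: 37.15
tool_pos: [653.0, 178.6, 275.4]
tcp_rot: [180.0, 0.0, 175.0]
ft_force: [-0.6, 0.1, 5.4]
finger_gap: 26.9
grip_force: 79.6
```

```bash
python3 -m jog '0 0 -.06 0 0 0 1;0 0 -.07 0 0 0 1;0 0 0 0 0 0 1;0 0 0 0 0 0 1' 110; python3 -m jog '.25 0 0 0 0 0 1;.3 0 0 0 0 0 1;.3 0 0 0 0 0 1;0 0 0 0 0 0 1;0 0 0 0 0 0 1';python3 -m jog '0 0 -.4 0 0 0 1;0 0 -.5 0 0 0 1;0 0 -.4 0 0 0 1;0 0 0 0 0 -.128 1;0 0 0 0 0 0 1';  python3 -c "
from h import *
go(549.1,-56.4,420,182.6)"
```

```text
time: 37.65
tool_pos: [652.7, 178.5, 287.5]
tcp_rot: [-180.0, -0.0, 175.0]
ft_force: [0.0, 0.5, -3.4]
finger_gap: 26.4
grip_force: 108.0
time: 38.28
tool_pos: [568.4, 185.9, 288.0]
tcp_rot: [180.0, 0.0, 175.0]
ft_force: [0.7, -0.3, -3.6]
finger_gap: 26.6
grip_force: 108.5
time: 38.9
tool_pos: [568.9, 185.8, 418.4]
tcp_rot: [180.0, 0.1, -177.4]
ft_force: [-0.7, 0.4, -4.5]
finger_gap: 26.7
grip_force: 109.0
turn 0.0 now [ 0.308 -2.41  -0.016] afterturn [ 0.308 -2.41  -0.016] rows 5.0 pose [568.9 185.8 418.4] [ 1.800e+02  1.000e-01 -1.774e+02]
```

```bash
python3 -m jog '.062 -.482 0 0 0 0 1;.062 -.482 0 0 0 0 1;.062 -.482 0 0 0 0 1;.062 -.482 0 0 0 0 1;.062 -.482 0 0 0 0 1'; python3 -m jog '0 0 .2 0 0 0 1;0 0 .22 0 0 0 1;0 0 0 0 0 0 1;0 0 0 0 0 0 1';python3 - <<'E'
from h import *
import pickle
go(549.1,-56.4,353,182.6)
s=snapshot("side");w=snapshot("wrist");pickle.dump((s,w),open("k1.pkl","wb"))
u,v=map(int,proj(s,(549,-56,150)));a=cv2.resize(s["img"][v-60:v+60,u-50:u+50,::-1],(500,600),interpolation=3)
cv2.imwrite("pics/k1.png",a)
E
```

```text
time: 39.52
tool_pos: [548.2, -58.0, 416.7]
tcp_rot: [180.0, -0.1, -177.5]
ft_force: [-0.0, 0.8, -4.0]
finger_gap: 26.7
grip_force: 109.5
time: 40.02
tool_pos: [548.6, -55.8, 375.9]
tcp_rot: [180.0, -0.0, -177.3]
ft_force: [0.6, 0.3, -3.3]
finger_gap: 26.4
grip_force: 109.8
turn 0.001 now [-0.005 -0.007  0.229] afterturn [-0.005 -0.007  0.229] rows 1.0 pose [548.6 -55.8 375.9] [ 180.    -0.  -177.3]
```

View pics/k1.png

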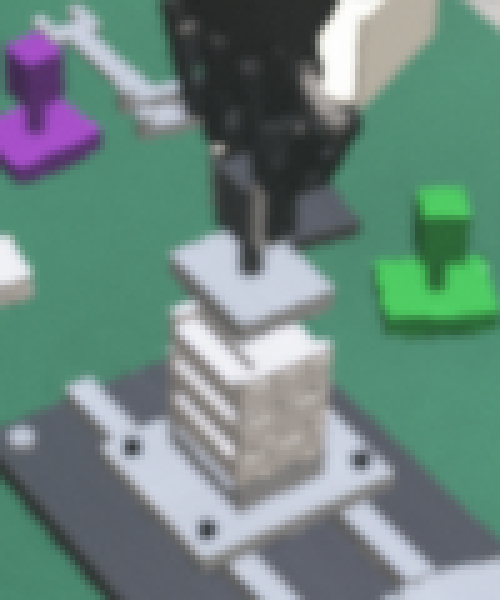

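The three risers are stacked square, and the cap plate (170–333 at row ~285) is held level right above the stack (172–330). Lower it.

```bash
python3 -m jog '-.005 -.006 .07 0 0 0 1;0 0 .07 0 0 0 1;0 0 .03 0 0 0 1;0 0 0 0 0 0 1;0 0 0 0 0 0 1'; python3 -m jog '0 0 .02 0 0 0 1;0 0 0 0 0 0 1';python3 -m jog '0 0 .02 0 0 0 1;0 0 0 0 0 0 1';python3 -m jog '0 0 .02 0 0 0 1;0 0 0 0 0 0 1'
```

```text
time: 40.75
tool_pos: [549.0, -56.8, 359.0]
tcp_rot: [-180.0, 0.0, -177.3]
ft_force: [-0.2, -0.5, -3.0]
finger_gap: 26.4
grip_force: 109.9
time: 41.0
tool_pos: [548.9, -56.8, 356.7]
tcp_rot: [180.0, -0.0, -177.3]
ft_force: [-0.5, 0.2, -4.9]
finger_gap: 26.7
grip_force: 109.9
time: 41.25
tool_pos: [548.9, -56.8, 354.6]
tcp_rot: [180.0, -0.0, -177.3]
ft_force: [0.5, -0.1, -4.2]
finger_gap: 26.5
grip_force: 109.9
time: 41.5
tool_pos: [548.9, -56.8, 352.7]
tcp_rot: [-180.0, -0.0, -177.3]
ft_force: [0.5, -0.9, -4.2]
finger_gap: 26.7
grip_force: 110.1
```

```bash
python3 -m jog '0 0 .015 0 0 0 1;0 0 0 0 0 0 1';python3 -m jog '0 0 .015 0 0 0 1;0 0 0 0 0 0 1'; python3 -m jog '0 0 .01 0 0 0 1;0 0 0 0 0 0 1'
```

```text
time: 41.75
tool_pos: [549.1, -56.8, 352.5]
tcp_rot: [-180.0, 0.1, -177.3]
ft_force: [-2.6, 1.6, 5.6]
finger_gap: 26.4
grip_force: 111.0
time: 42.0
tool_pos: [549.3, -56.8, 352.4]
tcp_rot: [-180.0, 0.1, -177.3]
ft_force: [-7.2, 1.6, 14.9]
finger_gap: 26.8
grip_force: 112.7
time: 42.25
tool_pos: [549.3, -56.8, 352.4]
tcp_rot: [-180.0, 0.2, -177.3]
ft_force: [-9.2, 2.3, 19.8]
finger_gap: 26.7
grip_force: 113.5
```

Contact at 352.5, and the keyed prediction was 353, so the cap is down in the notches. Release, rise and go to the crank.

```bash
python3 -m jog '0 0 -.02 0 0 0 -1;0 0 0 0 0 0 -1;0 0 0 0 0 0 -1;0 0 0 0 0 0 -1;0 0 -.4 0 0 0 -1' 60;python3 -m jog '0 0 -.5 0 0 0 -1;0 0 0 0 0 0 -1;-.096 -.546 0 0 0 0 -1;-.096 -.546 0 0 0 0 -1;-.096 -.546 0 0 0 0 -1'; python3 -m jog '-.096 -.546 0 0 0 0 -1;0 0 .3 0 0 0 -1;0 0 0 0 0 0 -1;0 0 0 0 0 0 -1';python3 - <<'E'
from h import *
import pickle
s=snapshot("side");w=snapshot("wrist");t=snapshot("top");pickle.dump((s,w,t),open("k2.pkl","wb"))
go(597.1,-273.4,276,182.6)
u,v=map(int,proj(s,(549,-56,150)));a=cv2.resize(s["img"][v-60:v+60,u-50:u+50,::-1],(500,600),interpolation=3)
b=cv2.resize(w["img"][100:420,80:400,::-1],(300,300),interpolation=3)
u,v=map(int,proj(t,(561,-270,94)));c=cv2.resize(t["img"][v-40:v+40,u-40:u+40,::-1],(300,300),interpolation=3)
cv2.imwrite("pics/k2.png",np.hstack([a,np.vstack([b,c])]))
E
```

```text
time: 42.88
tool_pos: [547.8, -56.7, 387.0]
tcp_rot: [179.9, -0.5, -177.3]
ft_force: [0.4, 0.2, 0.9]
finger_gap: 85.5
grip_force: 0.0
time: 43.5
tool_pos: [585.5, -220.5, 439.7]
tcp_rot: [180.0, -0.0, -177.3]
ft_force: [0.5, 1.1, 0.1]
finger_gap: 85.6
grip_force: 0.0
time: 44.0
tool_pos: [597.5, -272.6, 410.9]
tcp_rot: [180.0, -0.0, -177.3]
ft_force: [-0.2, -0.3, 1.6]
finger_gap: 85.6
grip_force: 0.0
turn 0.002 now [ 0.007 -0.008  1.366] afterturn [ 0.007 -0.008  1.366] rows 3.0 pose [ 597.8 -272.5  412.6] [-1.799e+02  1.000e-01 -1.773e+02]
```

View pics/k2.png

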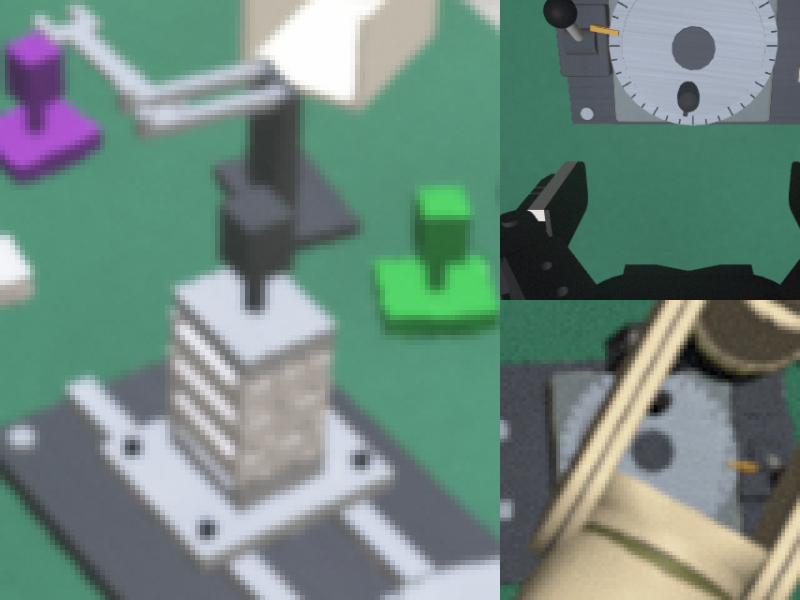

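The cap plate is flush on the risers. The wheel, pointer and mark are clear in the wrist view (hub (193,47), pointer (186,115), mark (103,28) in that panel). From here I'll use code to read the pointer and mark angles.

```bash
cat > dial.py <<'E'
from h import *
import pickle,sys
def dial(d,c=(561.3,-270.0)):
    g=cv2.cvtColor(d["img"],cv2.COLOR_RGB2GRAY).astype(np.float32);H=cv2.cvtColor(d["img"],cv2.COLOR_RGB2HSV)
    A=np.arange(-200,20,.5)
    def ring(im,r,z):
        P=np.array([proj(d,(c[0]+r*np.cos(np.radians(a)),c[1]+r*np.sin(np.radians(a)),z)) for a in A],np.float32)
        return cv2.remap(im,P[:,0][None],P[:,1][None],cv2.INTER_LINEAR)[0]
    prof=np.mean([ring(g,r,94) for r in(50,52,54,56)],0)
    dark=prof<prof.min()+25; 
    ptr=(A[dark].mean().round(1),A[dark].min(),A[dark].max(),prof.min())
    br=((H[...,0]>10)&(H[...,0]<28)&(H[...,1]>110)).astype(np.float32)
    mk=np.mean([ring(br,r,92) for r in(64,67,70,73,76)],0);m=A[mk>.5]
    return ptr,(m.mean().round(1),m.min(),m.max()) if len(m) else None
def hub(d):
    u,v=proj(d,(561.3,-270,100));g=cv2.cvtColor(d["img"],cv2.COLOR_RGB2GRAY);n,l,st,c=cv2.connectedComponentsWithStats((g<130).astype(np.uint8));i=l[int(v),int(u)];return st[i][2:],plane(d,*c[i],100).round(1)
if __name__=="__main__":
    d=snapshot("wrist") if len(sys.argv)<2 else pickle.load(open(sys.argv[1],"rb"))
    if isinstance(d,tuple): d=d[1]
    print(dial(d),hub(d))
E
python3 dial.py k2.pkl; python3 dial.py w3.pkl
```

```text
((np.float64(-4.0), np.float64(-7.5), np.float64(-0.5), np.float32(63.121094)), (np.float64(-98.2), np.float64(-99.5), np.float64(-97.0))) (array([  46,   47, 1699], dtype=int32), array([ 560.3, -271.1,  100. ]))
((np.float64(-20.5), np.float64(-30.5), np.float64(-4.0), np.float32(67.13403)), (np.float64(-98.5), np.float64(-100.0), np.float64(-97.0))) (array([  38,   37, 1118], dtype=int32), array([ 560.6, -269.9,  100. ]))
```

```bash
python3 -m jog '.012 -.005 .45 0 0 0 -1;0 0 .45 0 0 0 -1;0 0 .45 0 0 0 -1;0 0 0 0 0 0 -1;0 0 0 0 0 0 -1' 40;python3 -m jog '0 0 0 0 0 0 1;0 0 0 0 0 0 1;0 0 0 0 0 0 1;0 0 0 0 0 0 1;0 0 0 0 0 0 1'; python3 -m jog '0 0 0 0 0 0 1;0 0 0 0 0 0 1;0 0 0 0 0 0 1'; python3 - <<'E'
from h import *
p=sense()["tool_pos"];c=np.array([560.6,-270.3]);q=p[:2]-c
print(q,np.hypot(*q),np.degrees(np.arctan2(q[1],q[0])))
w=np.radians(182.7);X=np.array([np.cos(w),np.sin(w)]);Y=np.array([np.sin(w),-np.cos(w)])
a=-4.5;P=lambda a:c+36*np.array([np.cos(np.radians(a)),np.sin(np.radians(a))])
for st in (-12,)*5+(-15,)*9:
    e=(P(a+st)-P(a))/100;a+=st;print(a,(e@X).round(3),(e@Y).round(3))
E
```

```text
time: 44.78
tool_pos: [597.1, -273.9, 278.6]
tcp_rot: [-179.9, 0.1, -177.3]
ft_force: [-0.3, 0.2, 0.6]
finger_gap: 84.9
grip_force: 0.0
time: 45.4
tool_pos: [596.4, -273.8, 276.4]
tcp_rot: [-180.0, 0.0, -177.3]
ft_force: [-1.6, 1.0, 4.6]
finger_gap: 15.9
grip_force: 39.1
time: 45.78
tool_pos: [596.4, -273.9, 276.3]
tcp_rot: [-180.0, 0.0, -177.3]
ft_force: [-1.1, 0.6, 5.8]
finger_gap: 15.8
grip_force: 39.2
[35.81509529 -3.55426462] 35.99102454534818 -5.667435943265341
-16.5 0.017 -0.073
-28.5 0.032 -0.068
-40.5 0.046 -0.06
-52.5 0.057 -0.049
-64.5 0.066 -0.036
-79.5 0.091 -0.025
-94.5 0.094 -0.0
-109.5 0.091 0.024
-124.5 0.082 0.047
-139.5 0.067 0.066
-154.5 0.047 0.081
-169.5 0.025 0.091
-184.5 0.0 0.094
-199.5 -0.024 0.091
```

```bash
python3 -m jog '.017 -.073 0 0 0 0 1;.032 -.068 0 0 0 0 1;.046 -.06 0 0 0 0 1;.057 -.049 0 0 0 0 1;.066 -.036 0 0 0 0 1'; python3 -m jog '0 0 0 0 0 0 1'; python3 -c "
from h import *
p=sense()['tool_pos'];q=p[:2]-[560.6,-270.3];print(np.hypot(*q),np.degrees(np.arctan2(q[1],q[0])))"
```

```text
time: 46.4
tool_pos: [576.7, -302.5, 276.4]
tcp_rot: [179.9, 0.1, -177.3]
ft_force: [4.5, 5.8, 4.9]
finger_gap: 16.0
grip_force: 39.2
time: 46.52
tool_pos: [576.1, -302.9, 276.3]
tcp_rot: [179.9, 0.1, -177.3]
ft_force: [0.5, 3.4, 4.9]
finger_gap: 15.8
grip_force: 39.3
36.096586716054034 -64.54370551761748
```

Tracking well. Continue to about -188°, 90° past the mark.

```bash
python3 -m jog '.091 -.025 0 0 0 0 1;.094 0 0 0 0 0 1;.091 .024 0 0 0 0 1;.082 .047 0 0 0 0 1;0 0 0 0 0 0 1'; python3 -m jog '.067 .066 0 0 0 0 1;.047 .081 0 0 0 0 1;.025 .091 0 0 0 0 1;0 .094 0 0 0 0 1;0 0 0 0 0 0 1'; python3 -m jog '0 0 0 0 0 0 1;0 0 0 0 0 0 1'; python3 - <<'E'
from h import *
p=sense()["tool_pos"];c=np.array([560.6,-270.3]);q=p[:2]-c
print(q,np.hypot(*q),np.degrees(np.arctan2(q[1],q[0])))
w=np.radians(182.7);X=np.array([np.cos(w),np.sin(w)]);Y=np.array([np.sin(w),-np.cos(w)])
a=-184.5;P=lambda a:c+36*np.array([np.cos(np.radians(a)),np.sin(np.radians(a))])
for st in (14,)*4+(10,)*3:
    e=(P(a+st)-P(a))/100;a+=st;print(a,(e@X).round(3),(e@Y).round(3))
E
```

```text
time: 47.15
tool_pos: [540.2, -300.2, 276.3]
tcp_rot: [-180.0, 0.1, -177.3]
ft_force: [2.7, 2.1, 4.4]
finger_gap: 15.5
grip_force: 39.7
time: 47.78
tool_pos: [524.6, -268.2, 276.3]
tcp_rot: [-179.9, 0.0, -177.3]
ft_force: [-0.6, -1.5, 4.7]
finger_gap: 16.3
grip_force: 40.0
time: 48.02
tool_pos: [524.6, -268.4, 276.3]
tcp_rot: [-180.0, 0.0, -177.3]
ft_force: [-1.1, -1.1, 5.8]
finger_gap: 15.7
grip_force: 40.1
[-36.01100444   1.94800312] 36.06365423852168 176.90362204956156
-170.5 0.0 -0.088
-156.5 -0.021 -0.085
-142.5 -0.041 -0.078
-128.5 -0.058 -0.065
-118.5 -0.051 -0.037
-108.5 -0.056 -0.028
-98.5 -0.06 -0.018
```

```bash
python3 -m jog '0 -.088 0 0 0 0 1;-.021 -.085 0 0 0 0 1;-.041 -.078 0 0 0 0 1;-.058 -.065 0 0 0 0 1;0 0 0 0 0 0 1'; python3 -m jog '-.051 -.037 0 0 0 0 1;-.056 -.028 0 0 0 0 1;-.03 -.01 0 0 0 0 1;0 0 0 0 0 0 1;0 0 0 0 0 0 1'; python3 - <<'E'
from h import *
import pickle
p=sense()["tool_pos"];c=np.array([560.6,-270.3]);q=p[:2]-c
print(q,np.hypot(*q),np.degrees(np.arctan2(q[1],q[0])))
d=snapshot("wrist");pickle.dump(d,open("z1.pkl","wb"))
from dial import dial; print(dial(d))
E
```

```text
time: 48.65
tool_pos: [538.5, -299.0, 276.3]
tcp_rot: [179.9, 0.0, -177.3]
ft_force: [-0.6, 2.3, 6.7]
finger_gap: 16.2
grip_force: 40.3
time: 49.28
tool_pos: [552.1, -305.5, 276.3]
tcp_rot: [179.9, -0.0, -177.3]
ft_force: [-1.7, 4.0, 8.7]
finger_gap: 16.1
grip_force: 40.5
[ -8.49439774 -35.2367991 ] 36.246197095861014 -103.55347556774231
((np.float64(-3.3), np.float64(-67.0), np.float64(17.5), np.float32(22.937744)), (np.float64(-101.2), np.float64(-103.0), np.float64(-99.5)))
```

```bash
python3 -m jog '-.02 -.003 0 0 0 0 1;-.016 -.002 0 0 0 0 1;0 0 0 0 0 0 1;0 0 0 0 0 0 1;0 0 0 0 0 0 1'; python3 -c "
from h import *
p=sense()['tool_pos'];q=p[:2]-[560.6,-270.3];print(np.hypot(*q),np.degrees(np.arctan2(q[1],q[0])))"; python3 -m jog '0 0 0 0 0 0 -1;0 0 0 0 0 0 -1;0 0 0 0 0 0 -1;0 0 0 0 0 0 -1;0 0 0 0 0 0 -1'; python3 -m jog '0 0 -.5 0 0 0 -1;0 0 -.5 0 0 0 -1;0 0 -.5 0 0 0 -1;.3 0 0 0 0 0 -1;.3 0 0 0 0 0 -1'; python3 -m jog '0 0 0 0 0 0 -1;0 0 0 0 0 0 -1'; python3 - <<'E'
from h import *
from dial import *
d=snapshot("wrist");pickle.dump(d,open("z2.pkl","wb"));print(dial(d),dial(d,(560.6,-270.3)),hub(d))
u,v=map(int,proj(d,(560,-310,94)));print(u,v,crop(d,u-80,max(v-60,0),160,120,"z2.png"))
E
```

```text
time: 49.95
tool_pos: [555.4, -306.1, 276.2]
tcp_rot: [179.9, -0.1, -177.3]
ft_force: [-3.9, 3.2, 9.3]
finger_gap: 15.6
grip_force: 40.5
36.14783413337186 -98.20365146349249
time: 50.58
tool_pos: [555.6, -306.1, 275.7]
tcp_rot: [180.0, -0.0, -177.3]
ft_force: [0.5, 0.2, 1.4]
finger_gap: 85.3
grip_force: 0.0
time: 51.2
tool_pos: [495.2, -308.9, 427.0]
tcp_rot: [-179.9, 0.1, -177.3]
ft_force: [0.1, -0.6, 0.6]
finger_gap: 85.1
grip_force: 0.0
time: 51.45
tool_pos: [496.0, -308.9, 426.0]
tcp_rot: [-180.0, 0.0, -177.3]
ft_force: [0.5, -0.8, 0.8]
finger_gap: 85.4
grip_force: 0.0
((np.float64(-98.8), np.float64(-100.5), np.float64(-97.0), np.float32(69.237305)), (np.float64(-100.8), np.float64(-102.0), np.float64(-99.5))) ((np.float64(-98.0), np.float64(-99.5), np.float64(-96.5), np.float32(68.80322)), (np.float64(-100.0), np.float64(-101.5), np.float64(-98.5))) (array([  41,   38, 1203], dtype=int32), array([ 559.5, -271.4,  100. ]))
277 262 5.0
```

View pics/z2.png

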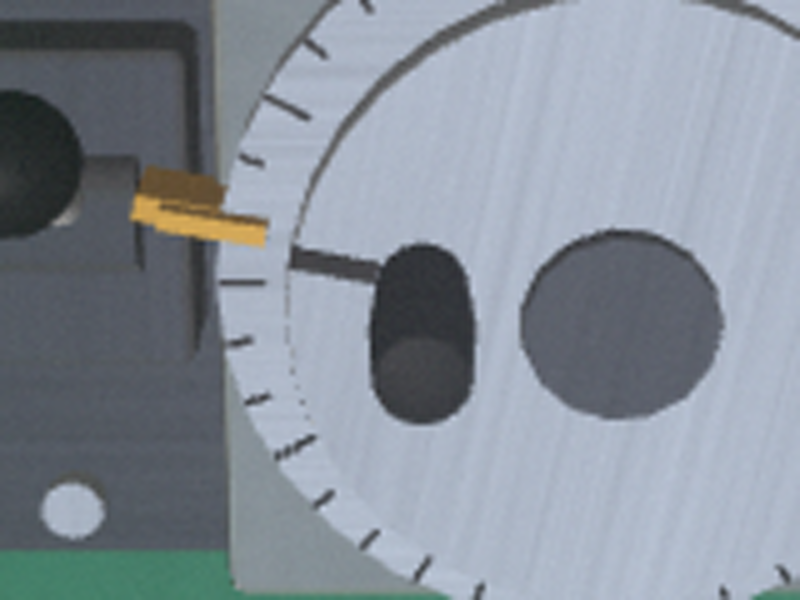

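The pointer tip at (290,258) sits close to the brass clip (inner end (265,235)), perhaps 2-4° short. I'll triangulate the clip from the saved views.

```bash
python3 - <<'E'
from h import *
import pickle
o=[]
for n in("w2","w3","k2","z1","z2"):
    d=pickle.load(open(n+".pkl","rb"));d=d[1] if isinstance(d,tuple) else d
    H=cv2.cvtColor(d["img"],cv2.COLOR_RGB2HSV);m=((H[...,0]>10)&(H[...,0]<28)&(H[...,1]>110)&(H[...,2]>185)).astype(np.uint8)
    nn,l,st,c=cv2.connectedComponentsWithStats(m);u,v=proj(d,(550,-340,94))
    b=[(st[i][4],i) for i in range(1,nn) if np.hypot(*(c[i]-[u,v]))<40]
    if not b: print(n,"none");continue
    i=max(b)[1];print(n,st[i],c[i].round(1));o.append((d,*c[i]))
    # inner end
    ys,xs=np.nonzero(l==i);h=np.array(proj(d,(560.6,-270.3,94)));k=np.argsort(np.hypot(xs-h[0],ys-h[1]))[:4];o[-1]+= (xs[k].mean(),ys[k].mean())
cands=[x for x in o]
p,e=tri(*[x[:3] for x in cands]);print("centroid",p,e)
q,e=tri(*[(x[0],x[3],x[4]) for x in cands]);print("inner",q,e)
for c in((560.6,-270.3),(561.2,-270.2)):
  for r in(p,q):print(np.degrees(np.arctan2(r[1]-c[1],r[0]-c[0])),np.hypot(r[1]-c[1],r[0]-c[0]))
# from z2 alone: pointer tip, hub
d=o[-1][0];f=lambda x,y,z:plane(d,277-80+x/5,262-60+y/5,z)
t=f(290,258,94);hb=f(621,325,100);print(t,hb,np.degrees(np.arctan2(*(t-hb)[1::-1])))
for z in (90,94,98,102):
  a=plane(d,*o[-1][1:3],z);print(z,np.degrees(np.arctan2(*(a-hb)[1::-1])))
E
```

```text
w2 none
w3 [280 292   7  19  63] [283.3 301.2]
k2 [177 127  29  11 133] [190.5 132.5]
z1 [170 244  50  19 385] [193.4 253.9]
z2 [224 242  26   9  90] [236.3 246.6]
centroid [ 551.40717522 -348.02187523   82.14627015] [0.2, 0.1, 0.3, 0.1]
inner [ 552.80812043 -336.01332367   84.57148557] [0.1, 0.2, 0.3, 0.3]
-96.745517713979 78.26364364130974
-96.7622055499289 66.17366768383532
-97.17219652655217 78.43560212556794
-97.26659165921855 66.34619216616211
[ 552.67121992 -329.90882576   94.        ] [ 560.18658995 -270.98836871  100.        ] -97.26889029135255
90 -98.85300316284241
94 -100.10020766339244
98 -101.35230117353058
102 -102.60811068454473
```

The clip is at z≈83 and angle about -97°, with the pointer at about -98°: on the mark. Now lock the lever.

```bash
python3 -m jog '0 -.38 0 0 0 0 1;0 -.39 0 0 0 0 1;0 0 .5 0 0 0 1;0 0 .5 0 0 0 1;0 0 .5 0 0 0 1';python3 -m jog '0 0 .33 0 0 0 1;0 0 0 0 0 0 1;-.15 0 0 0 0 0 1;-.2 0 0 0 0 0 1;0 0 0 0 0 0 1'; python3 -m jog '-.15 0 0 0 0 0 1;-.15 0 0 0 0 0 1;0 0 0 0 0 0 1'
```

```text
time: 52.12
tool_pos: [499.9, -385.7, 273.9]
tcp_rot: [180.0, 0.0, -177.3]
ft_force: [-0.1, -0.4, 0.2]
finger_gap: 0.2
grip_force: 0.0
time: 52.75
tool_pos: [536.7, -384.5, 245.9]
tcp_rot: [-179.8, 0.2, -177.2]
ft_force: [-0.4, -0.7, 0.2]
finger_gap: 0.3
grip_force: 0.0
time: 53.12
tool_pos: [565.1, -382.8, 244.2]
tcp_rot: [-179.9, 0.1, -177.3]
ft_force: [-0.2, 0.1, 0.7]
finger_gap: 0.0
grip_force: 0.0
```

```bash
python3 -m jog '-.06 0 0 0 0 0 1;0 0 0 0 0 0 1'; python3 -m jog '-.04 0 0 0 0 0 1;0 0 0 0 0 0 1';python3 -m jog '-.04 0 0 0 0 0 1;0 0 0 0 0 0 1'
```

```text
time: 53.38
tool_pos: [569.3, -383.0, 243.1]
tcp_rot: [-180.0, -0.1, -177.3]
ft_force: [-5.8, 0.4, 3.5]
finger_gap: -0.4
grip_force: 3.4
time: 53.62
tool_pos: [571.2, -383.3, 242.8]
tcp_rot: [179.9, -0.5, -177.4]
ft_force: [-20.2, -0.3, 10.1]
finger_gap: 0.3
grip_force: 11.2
time: 53.88
tool_pos: [573.1, -383.6, 242.4]
tcp_rot: [179.9, -0.8, -177.4]
ft_force: [-35.2, 0.9, 17.0]
finger_gap: 0.1
grip_force: 19.6
```

```bash
python3 -m jog '-.05 0 0 0 0 0 1;0 0 0 0 0 0 1';python3 -m jog '.3 0 0 0 0 0 1;.3 0 0 0 0 0 1;0 0 -.5 0 0 0 1;0 0 -.5 0 0 0 1;0 0 -.5 0 0 0 1'; python3 -m jog '.3 .38 -.3 0 0 0 -1;0 .39 0 0 0 0 -1;0 0 0 0 0 0 -1;0 0 0 0 0 0 -1'; python3 - <<'E'
from h import *
from dial import *
d=snapshot("wrist");t=snapshot("top");pickle.dump((t,d),open("f1.pkl","wb"));print(dial(d,(560.6,-270.3)))
def ball(dd,p):
    H=dd["img"].max(2);u,v=map(int,proj(dd,p));m=(H<62).astype(np.uint8);m=cv2.morphologyEx(m,cv2.MORPH_OPEN,np.ones((3,3)))
    n,l,st,c=cv2.connectedComponentsWithStats(m);return [(c[i].round(1),st[i][2:].tolist(),plane(dd,*c[i],92).round(0)) for i in range(1,n) if np.hypot(*(c[i]-[u,v]))<60 and st[i][4]>20]
print(*ball(d,(566,-377,92)),sep="\n")
E
```

```text
time: 54.12
tool_pos: [575.4, -384.1, 242.1]
tcp_rot: [179.8, -1.3, -177.5]
ft_force: [-53.8, 1.9, 27.4]
finger_gap: -0.1
grip_force: 30.2
time: 54.75
tool_pos: [522.7, -384.7, 394.9]
tcp_rot: [-180.0, 0.0, -177.4]
ft_force: [0.2, -0.9, 0.8]
finger_gap: 0.1
grip_force: 0.0
time: 55.25
tool_pos: [489.6, -309.4, 423.0]
tcp_rot: [-180.0, 0.0, -177.3]
ft_force: [0.4, 0.0, 0.3]
finger_gap: 72.3
grip_force: 0.0
((np.float64(-97.8), np.float64(-99.5), np.float64(-96.0), np.float32(70.579834)), (np.float64(-100.8), np.float64(-102.5), np.float64(-99.0)))
(array([212.8, 215.8]), [49, 10, 290], array([ 512., -368.,   92.]))
(array([151.5, 286.6]), [16, 13, 121], array([ 583., -424.,   92.]))
```

```bash
python3 - <<'E'
from h import *
import pickle
t,d=pickle.load(open("f1.pkl","rb"));g=cv2.cvtColor(d["img"],cv2.COLOR_RGB2GRAY)
for x in range(525,616,6):
    u,v=map(int,np.round(proj(d,(x,-377,92))));print(x,(u,v),g[v-2:v+3,u-2:u+3].mean().round(0),g[v,u-18:u+19:4].tolist())
E
```

```text
525 (202, 229) 90.0 [107, 90, 90, 91, 90, 93, 90, 88, 91, 92]
531 (202, 236) 90.0 [110, 91, 92, 89, 91, 91, 91, 88, 94, 92]
537 (202, 242) 69.0 [111, 92, 92, 67, 65, 70, 67, 67, 67, 71]
543 (202, 248) 86.0 [110, 90, 91, 87, 88, 88, 86, 88, 89, 89]
549 (202, 255) 89.0 [110, 85, 94, 88, 89, 89, 86, 88, 88, 88]
555 (203, 261) 100.0 [110, 88, 88, 85, 85, 128, 126, 91, 89, 87]
561 (203, 267) 110.0 [37, 58, 90, 88, 92, 131, 119, 86, 93, 92]
567 (203, 273) 119.0 [36, 36, 90, 93, 95, 131, 109, 89, 91, 89]
573 (203, 279) 126.0 [33, 33, 91, 90, 115, 127, 103, 89, 91, 92]
579 (203, 285) 116.0 [33, 38, 106, 85, 128, 123, 95, 88, 89, 91]
585 (203, 291) 35.0 [31, 29, 30, 35, 34, 37, 37, 75, 92, 91]
591 (203, 297) 40.0 [30, 37, 40, 39, 41, 41, 37, 36, 95, 93]
597 (203, 303) 48.0 [29, 35, 37, 50, 51, 48, 42, 37, 94, 94]
603 (203, 309) 49.0 [34, 28, 41, 50, 54, 47, 45, 56, 128, 92]
609 (203, 314) 52.0 [28, 30, 105, 44, 43, 47, 148, 181, 89, 91]
615 (203, 320) 107.0 [23, 41, 108, 105, 112, 109, 109, 107, 110, 109]
```

```bash
python3 -m jog '0 0 0 0 0 0 -1;0 0 0 0 0 0 -1;0 0 0 0 0 0 -1'; python3 -c "
from bench import *
print(hand_in())"
```

```text
time: 55.72
tool_pos: [489.7, -309.4, 422.6]
tcp_rot: [180.0, -0.0, -177.3]
ft_force: [0.2, -0.2, -0.3]
finger_gap: 85.1
grip_force: 0.0
the job is handed in; nothing more can be done
None
```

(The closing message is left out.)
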